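# Unlock the inspection lamp from its charging station and stand it on the bench pad

## Robot

A 6-joint arm with a two-finger parallel gripper is mounted at the origin on the work surface. World frame = base frame: x ahead of the robot, y to its left, z up, the work surface at z = 0. Lengths are in m, angles in rad, forces in N, time in s.
With the tool pointing down it reaches from about 0.35 to 0.775 m from the base axis. Payload 7.3 kg.
Tool frame: the origin (TCP) lies between the finger pads; the fingertips stand 25 mm ahead of it and the grasp point (between the pads) lies 6 mm ahead of it; y points along the fingers, z is the direction in which the jaws open and shut, and the axes are right-handed (so a half turn about y gives the same grasp; the last joint's range is limited). The gripper opens to 92 mm and grips with 3 to 60 N. Pads are 19 mm wide; open, the fingers measure 130 mm over their backs; the gripper's body (75 mm by 190 mm) begins 47 mm behind the grasp point.
Start: joints at [1.059, 0.342, 1.524, -0, 1.275, -0.146], TCP at [0.188, 0.49, 0.213] pointing down, gripper open.
Joint ranges: [-2.53, 2.53], [-0.77, 2.02], [0.04, 2.7], [-1, 4.14], [0.28, 2.66], [-3.11, 3.11]. Speed limits (rad/s): [2.57, 2.57, 3.14, 3.14, 3.14, 3.14].

## Interface

Orientations are given as [roll, pitch, yaw] about the fixed x, y, z axes, in that order (R = Rz(yaw) Ry(pitch) Rx(roll)).
In Python, from cell import sensors, read_camera, hand_in gives the robot as it stands. The module is installed in compiled form; this text tells all that it offers.
- The arm moves only by the tool send_rows, never from a script. Its argument "motion" is a list that holds one entry, the list of rows, each a list of 4 numbers: the shift along the tool's x, y, z in m, then the turn about the tool's y in degrees. In form: [[[tx, ty, tz, twist], ...]]. A call has 1 to 8 rows; each row is the pose to reach, as a shift and turn from the pose measured when the call began, along the tool's axes at that moment; what a row does not reach only later rows make up. A row lasts 1/10 s, in which the tool goes at most 50 mm and 8.59 degrees, less where a joint would pass 70% of its speed; a pose out of reach is approached as far as the arm can. A call with a gripper value outside its range is refused whole. "gripper" is the opening, from 0 (shut) to 1 (fully open), set as the call begins (left out, the last holds). The fingers move at their own pace and stop on an object; "grip_force" is the grip in N (left out, the last holds). Time passes only in rows, so rows that repeat a pose let the fingers close. It gives the time, the measured TCP pose, the force and the opening at its end, in the units of the state.
- sensors.observe(): the state, without advancing time (a new reading comes with each control period).
- read_camera(name): name is "scene" or "top"; returns a dict with "frame" (384x512x3 uint8, red, green, blue), "fx", "fy", "cx", "cy" (pixels), "extrinsics" (4x4, takes a point from world to camera coordinates). Camera axes: x right, y up, looking along -z (the intrinsics and any distortion apply to the point x, -y, -z); pixel columns grow to the right and rows downward; lengths in m; the calibration is good to about 2 mm. A picture is of the moment at which its call begins. There is no depth.
- hand_in(): hands the job in, once; it reports no verdict.
The state is a dict: "time": time; "qpos": joint angles; "qvel": joint speeds; "joint_efforts": joint torques, N m; "tool_pos": TCP position; "tool_rot": TCP orientation; "contact_force": force on the tool from outside, world axes, zero at the start; "torque": the same for the moment, N m; "opening": finger opening in m.
Only numpy, scipy, OpenCV 4.12 (cv2) and the standard library are available. Lean on these libraries where they do the work, as an engineer would, in place of code of your own. Each camera call takes 0.05 s, during which the arm holds its last target.

## Task

Free the orange inspection lamp by guiding the red-knobbed lever of its charging station through the Z-shaped gate, from the locked slot to the far end of the open slot, and leave it there. Then take the lamp out and stand it upright in the middle of the round yellow-rimmed pad, its whole foot on the pad; it is top-heavy on a small foot, so do not drop it: lower it until it stands, let go slowly and make sure it stays standing still. Leave the other things on the bench where they are.

Things in the scene. Friction and masses are not known exactly. Their poses are not given: they have to be found in the camera images.
- station: Charging station, fixed, on the left or right of the bench, turned a little. Steel base plate 170 (x) x 230 (y) x 12 mm; origin on the bench surface, 10 mm from the plate's centre towards -x; z up, x roughly away from the robot. Leaning lamp cradle on its +y part; blue lock housing with a yellow gate plate on its -y part.
- dock (a point): Where the middle of the lamp's foot rests at the start: on the cradle's ledge, at (50, 75, 30) mm in the station's frame. The ledge has two cheeks 22 mm high beside the foot. The cradle's grey back plate, 56 mm wide and 150 mm long, leans 25 degrees from vertical, its top towards the station's -x.
- gate (a point): Centre of the Z-shaped slot (middle of the cross slot) at the top of the yellow gate plate, 90 mm above the bench. Axes as the station's. The plate measures 96 mm (x) x 107 mm (y). The slot is 18 mm wide for the 12 mm lever stem: 3 mm of play each side.
- knob (a point): Grip point of the lever's red knob, 138 mm above the bench: an upright cylinder 26 mm across, 50 mm tall, top 23 mm above this point. It slides level and does not turn. Route: along the station's +x until joint lever reads 0.025, then 60 mm along the station's -y, then along +x to the end, lever 0.050. About 1 to 3 N; it stays where it is left.
- lever (a joint): Slide of the lever along the station's +x, m: 0 at the closed end of the locked slot, 0.025 in the middle of the cross slot, 0.050 at the far end of the open slot. It starts in the locked slot, 0 to 0.012.
- bolt (a joint): Slide of lever row and lock bolt along the station's -y, m: 0 locked, 0.060 open. It moves only with the lever in the cross slot. The bolt is a level cranked steel bar 12 mm thick, 79 mm above the bench; locked, its end crosses (at the station's x = 48 mm) in front of the lamp's stem; open, it is clear of the lamp.
- lamp: Loose lamp, 185 mm long, 0.24 to 0.42 kg, top-heavy: centre of mass about 130 mm above its foot; upright it topples beyond about 9 degrees. Origin: centre of the foot's underside; z towards the head. Foot 40 mm across, 12 mm thick; square stem 24 mm. At the start it leans 25 degrees, top towards the station's -x, its y along the station's y. Unlocked, it lifts straight up or along its z.
- lamp_head (a point): Centre of the lamp's orange head, 145 mm from the foot along the lamp's z; axes as the lamp's. Head 40 mm (x) x 48 mm (y) x 80 mm (z); white light panel on its +x face. In the cradle its -x face lies on the back plate; both y faces and the top end are free. Grip the y faces firmly (25 to 50 N) near the centre of mass, or the lamp swings between the fingers.
- pad_top (a point): Centre of the top of the round pad on which the lamp is to stand: fixed yellow disc with a dark middle, 90 mm across, top 8 mm above the bench, level.
- mug: Bystander: blue mug, 80 mm across, 90 mm tall, origin at the centre of its underside.
- wrench: Bystander: wrench 190 mm long, lying flat near the middle.
- spray: Bystander: green can, 60 mm across, 180 mm tall.
Mind the look-alikes: they are no part of the job. Of the things like the lamp, leave any that is purple; of the rest the larger one is meant.

How it is judged:
By the outcome, as a careful person would: the job done as asked, in the order asked, and still so for the second after the job is handed in, with the robot touching nothing.
It also fails if it takes over 67 s, if anything falls off the work surface, if the arm or the gripper's body presses on something with over 40 N, if the wrist force passes 120 N, or if a joint passes its speed limit or range.

## Working session

There is one attempt and no reset: what is moved stays moved. The work goes in short steps, Python scripts to look and compute and a tool call to move; the robot and the scene stay as the last step left them, time stands still between calls to the robot, and variables do not carry over. Pictures are saved under pics/ and viewed, and the job is handed in when it is done.

Besides the shell and the picture viewer there is one more tool, called after "Emit:" as a command line: name --argument value ..., lists and objects as JSON in quotes. send_rows: Moves the arm, as the interface text tells. Its arguments: {"type":"object","properties":{"motion":{"type":"array"},"gripper":{"type":"number"},"grip_force":{"type":"number"}},"required":["motion"]}

```bash
mkdir -p pics; ls
python3 - <<'E'
from cell import sensors, read_camera
import cv2
s=sensors.observe();print(s)
for n in("scene","top"):
    c=read_camera(n);print(n,c['fx'],c['fy'],c['cx'],c['cy'],c['extrinsics'].tolist() if hasattr(c['extrinsics'],'tolist') else c['extrinsics'],[k for k in c])
    cv2.imwrite(f'pics/{n}0.png',c['frame'][:,:,::-1])
E
```

```text
pics
{'time': 0.0, 'qpos': array([ 1.05901313e+00,  3.42700420e-01,  1.52503181e+00,  2.31455911e-05,
        1.27540648e+00, -1.46002390e-01]), 'qvel': array([ 8.69332838e-06, -1.67949976e-04, -1.35448870e-03, -2.34658236e-04,
        8.10019375e-04,  2.44810204e-03]), 'joint_efforts': array([ 5.98592960e-04, -4.31237626e+01, -2.44218528e+01,  7.18666683e-02,
        5.61051350e-02, -1.68598258e-04]), 'tool_pos': array([0.18753834, 0.4898935 , 0.2122514 ]), 'tool_rot': array([-1.57232272e+00,  2.46824665e-04, -3.65787748e-01]), 'contact_force': array([ 0.02934824,  0.23097753, -0.11169116]), 'torque': array([-0.00615069,  0.00854938, -0.02662561]), 'opening': 0.09184036949719208}
scene 384.0865142224943 384.0865142224943 256.64274557877985 195.26918989544936 [[-0.01815846064262907, 0.9997599186627661, -0.012262762433832295, 0.0931739822536363], [-0.7785706163274999, -0.006444014230115222, 0.6275239199202041, 0.3439883657907598], [0.6272942417227395, 0.020942294908165914, 0.7785007094315797, -1.52875652698742], [0.0, 0.0, 0.0, 1.0]] ['frame', 'fx', 'fy', 'cx', 'cy', 'extrinsics']
top 436.7177200654102 436.7177200654102 251.20706933382044 194.12632333582093 [[-0.015747421338789723, -0.9998517685585583, -0.006961295246006833, -0.0632201869068709], [0.98091068935754, -0.01679792885694028, 0.19373190003257731, -0.550878508995805], [-0.1938201182160768, -0.003777631062004665, 0.98102981161546, -1.1241768634769511], [0.0, 0.0, 0.0, 1.0]] ['frame', 'fx', 'fy', 'cx', 'cy', 'extrinsics']
```

View pics/scene0.png

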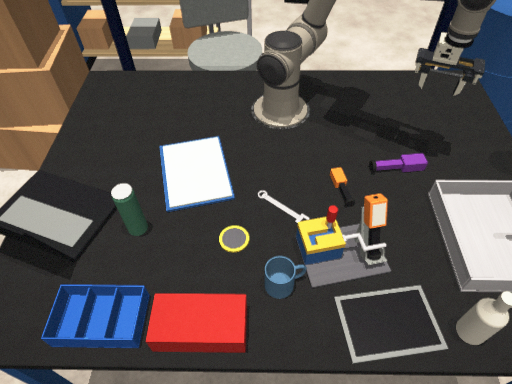

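View pics/top0.png

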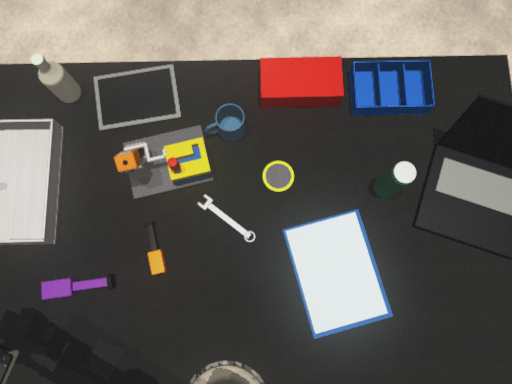

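The scene view shows the station around px (340,245), with the lamp at (375,215), the red knob at (332,215) and the pad at (234,238). In the top view the station is around (168,160) and the pad at (278,176). The loose small orange lamp and the purple one are look-alikes. Next I'll zoom in.

Run:
```python
import cv2
a=cv2.imread('pics/top0.png')[115:205,105:225];b=cv2.imread('pics/scene0.png')[185:290,285:400]
cv2.imwrite('pics/topz.png',cv2.resize(a,None,fx=6.5,fy=6.5,interpolation=cv2.INTER_CUBIC))
cv2.imwrite('pics/scenez.png',cv2.resize(b,None,fx=5.7,fy=5.7,interpolation=cv2.INTER_CUBIC))
```

```text
(no output)
```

View pics/topz.png

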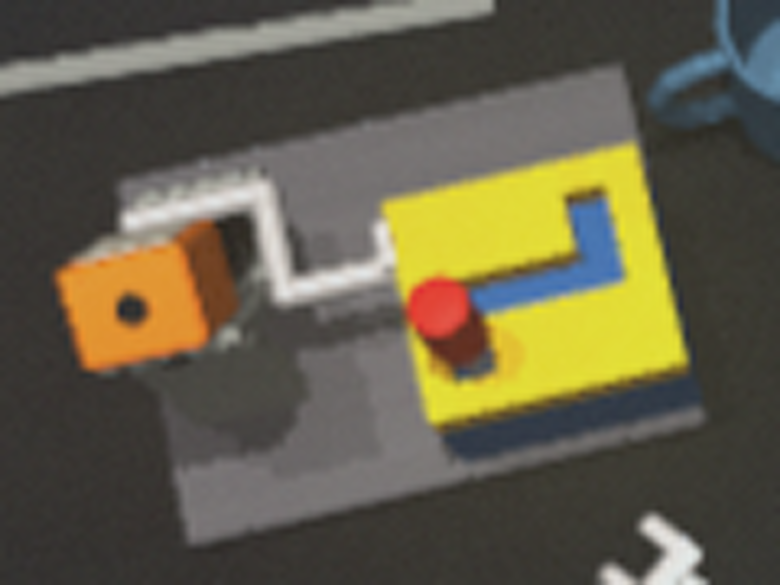

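View pics/scenez.png

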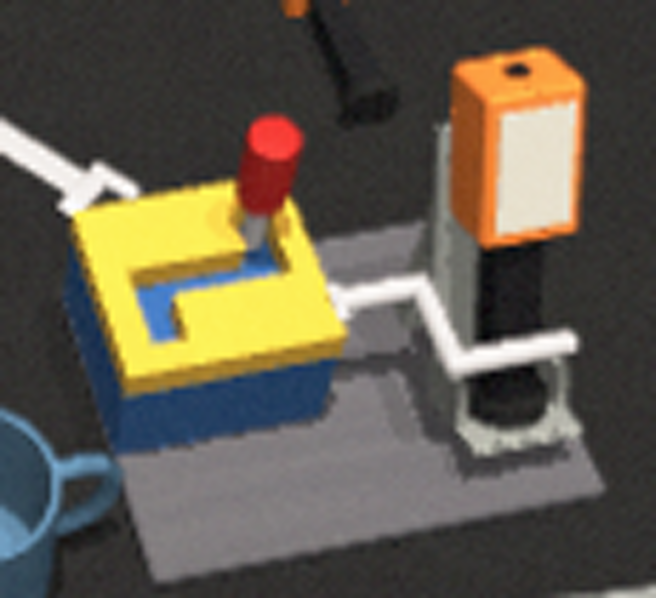

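```bash
cat > h.py <<'E'
import numpy as np,cv2
from scipy.optimize import least_squares
from scipy.spatial.transform import Rotation as R
K={'scene':(384.0865,384.0865,256.64275,195.26919),'top':(436.71772,436.71772,251.20707,194.12632)}
E={'scene':np.array([[-0.01815846064262907, 0.9997599186627661, -0.012262762433832295, 0.0931739822536363], [-0.7785706163274999, -0.006444014230115222, 0.6275239199202041, 0.3439883657907598], [0.6272942417227395, 0.020942294908165914, 0.7785007094315797, -1.52875652698742]]),
'top':np.array([[-0.015747421338789723, -0.9998517685585583, -0.006961295246006833, -0.0632201869068709], [0.98091068935754, -0.01679792885694028, 0.19373190003257731, -0.550878508995805], [-0.1938201182160768, -0.003777631062004665, 0.98102981161546, -1.1241768634769511]])}
def proj(n,p):
    fx,fy,cx,cy=K[n];c=E[n][:,:3]@np.asarray(p,float)+E[n][:,3]
    return np.array([cx+fx*c[0]/-c[2],cy-fy*c[1]/-c[2]])
def ray_z(n,uv,z):
    fx,fy,cx,cy=K[n];d=np.array([(uv[0]-cx)/fx,-(uv[1]-cy)/fy,-1.])
    Rm=E[n][:,:3];o=-Rm.T@E[n][:,3];d=Rm.T@d
    return o+d*(z-o[2])/d[2]
def tz(u,v):return np.array([105+(u+.5)/6.5-.5,115+(v+.5)/6.5-.5])
def sz(u,v):return np.array([285+(u+.5)/5.7-.5,185+(v+.5)/5.7-.5])
def st(q,p):
    c,s=np.cos(q[2]),np.sin(q[2]);return np.array([q[0]+c*p[0]-s*p[1],q[1]+s*p[0]+c*p[1],p[2]])
E
cat > fit.py <<'E'
from h import *
obs=[]
for p,uv in [((.095,.115),(118,183)),((.095,-.115),(622,65)),((-.075,-.115),(703,415)),((-.075,.115),(190,545))]:
    obs.append(('top',lambda q,p=p:(p[0],p[1],.012),tz(*uv)))
for p,uv in [((.095,.115),(605,490)),((.095,-.115),(155,580))]:
    obs.append(('scene',lambda q,p=p:(p[0],p[1],.012),sz(*uv)))
for a,uv in [((1,1),(383,202)),((1,-1),(637,143)),((-1,-1),(690,367)),((-1,1),(430,425))]:
    obs.append(('top',lambda q,a=a:(q[3]+a[0]*.048,q[4]+a[1]*.0535,.09),tz(*uv)))
for a,uv in [((1,1),(347,335)),((1,-1),(126,377)),((-1,-1),(75,215)),((-1,1),(290,190))]:
    obs.append(('scene',lambda q,a=a:(q[3]+a[0]*.048,q[4]+a[1]*.0535,.09),sz(*uv)))
kn=lambda q:(q[3]+q[5]-.025,q[4]+.03,.161)
obs.append(('top',kn,tz(440,306)));obs.append(('scene',kn,sz(275,136)))
f=lambda q:np.concatenate([proj(n,st(q,g(q)))-uv for n,g,uv in obs])
r=least_squares(f,[.6,.25,.2,0,-.06,.005],loss='soft_l1')
print(r.x);print(r.fun.reshape(-1,2).round(1).tolist())
q=r.x
print('knob',st(q,kn(q)),'gate',st(q,(q[3],q[4],.09)))
dock=np.array([.05,.075,.03]);ax=np.array([-np.sin(np.radians(25)),0,np.cos(np.radians(25))])
for L in(0,.145,.185):
    w=st(q,dock+ax*L);print(L,w,'topz',(proj('top',w)-[105,115])*6.5,'scenez',(proj('scene',w)-[285,185])*5.7)
for n in('top','scene'):
    im=cv2.imread(f'pics/{n}0.png');h=cv2.cvtColor(im,cv2.COLOR_BGR2HSV)
    m=cv2.inRange(h,(24,120,120),(36,255,255))
    for c in cv2.findContours(m,cv2.RETR_EXTERNAL,cv2.CHAIN_APPROX_NONE)[0]:
        if cv2.contourArea(c)>200:
            e=cv2.fitEllipse(c);print(n,e,ray_z(n,e[0],.008))
E
python3 fit.py
```

```text
[ 0.64896634  0.16127534  0.22071201 -0.01911986 -0.06153859  0.00198593]
[[-0.1, -0.7], [0.7, -0.6], [1.0, 1.4], [-0.4, 0.3], [1.0, -0.1], [0.0, 0.0], [0.1, -0.1], [0.1, -0.0], [-0.3, -0.8], [0.0, -0.4], [0.5, 0.1], [0.8, -0.1], [0.1, -0.8], [-1.2, -2.9], [0.4, -0.2], [-0.0, -0.2]]
knob [0.61475907 0.12127767 0.161     ] gate [0.64378259 0.09704376 0.09      ]
0 [0.6813341 0.2454022 0.03     ] topz [211.5658617  238.85643205] scenez [503.1463119  403.87394368]
0.145 [0.62154098 0.23198659 0.16141463] topz [151.14167801 289.32056063] scenez [515.41932208 145.66026628]
0.185 [0.60504633 0.22828573 0.19766694] topz [131.62159798 305.62303704] scenez [519.08633101  68.50952273]
top ((277.8070068359375, 175.65838623046875), (30.985137939453125, 31.5191650390625), 109.19300842285156) [ 0.61068781 -0.14808409  0.008     ]
top ((186.60592651367188, 158.53256225585938), (39.887027740478516, 43.6641731262207), 85.93638610839844) [0.66541733 0.11053373 0.008     ]
scene ((233.72483825683594, 238.01129150390625), (26.031644821166992, 30.112913131713867), 81.35992431640625) [ 0.61264744 -0.15009065  0.008     ]
scene ((320.3907775878906, 233.64576721191406), (30.83503532409668, 42.45807647705078), 104.28177642822266) [0.59460604 0.10816324 0.008     ]
```

```bash
cat >> h.py <<'E'
Q=np.array([.64896634,.16127534,.22071201,-.01911986,-.06153859,.00198593])
PAD=np.array([.6117,-.149,.008])
def W(px,py,pz): return st(Q,(px,py,pz))
def move(target,yaw=None):
    from cell import sensors
    s=sensors.observe();Rm=R.from_euler('xyz',s['tool_rot'])
    d=Rm.inv().apply(np.array(target)-s['tool_pos'])
    tw=0 if yaw is None else -np.degrees((yaw-s['tool_rot'][2]+np.pi)%(2*np.pi)-np.pi)
    print('t',round(s['time'],2),'pos',s['tool_pos'].round(4),'rot',s['tool_rot'].round(4),'F',s['contact_force'].round(1),'open',round(s['opening'],4),'q',s['qpos'].round(2))
    print('MOVE',d.round(4),round(tw,1))
E
python3 - <<'E'
from h import *
k=W(Q[3]+Q[5]-.025,Q[4]+.03,.144);print(k,Q[2]-np.pi/2)
move([k[0],k[1],.28],Q[2]-np.pi/2)
E
```

```text
[0.61475907 0.12127767 0.144     ] -1.3500843167948966
t 0.1 pos [0.1876 0.4899 0.2123] rot [-1.5722e+00  2.0000e-04 -3.6580e-01] F [-0.2  0.3 -0. ] open 0.0918 q [ 1.06  0.34  1.52 -0.    1.28 -0.15]
MOVE [ 0.5308 -0.0675 -0.1916] 56.4
```

Emit:
send_rows --motion '[[[0.02,-0.06,0,4],[0.06,-0.0675,-0.02,12],[0.105,-0.0675,-0.038,20],[0.15,-0.0675,-0.055,28],[0.195,-0.0675,-0.071,36],[0.24,-0.0675,-0.087,44],[0.285,-0.0675,-0.103,52],[0.33,-0.0675,-0.119,56.4]]]' --gripper 0.7

```text
time: 0.9
tool_pos: [0.4543, 0.2593, 0.2797]
tool_rot: [-1.572, -0.001, -1.355]
contact_force: [0.7, 0.7, 0.1]
opening: 0.0643
```

Run:
```python
from h import *
k=W(Q[3]+Q[5]-.025,Q[4]+.03,.144)
move([k[0],k[1],.21],Q[2]-np.pi/2)
```

```text
t 0.9 pos [0.4543 0.2593 0.2797] rot [-1.5723e+00 -1.0000e-03 -1.3552e+00] F [0.7 0.7 0.1] open 0.0643 q [ 0.37  0.3   1.41 -0.    1.44  0.16]
MOVE [0.1691 0.0696 0.1273] -0.3
```

Emit:
send_rows --motion '[[[0.04,0,0.03,0],[0.08,0,0.06,0],[0.12,0,0.09,0],[0.15,0.02,0.113,0],[0.169,0.05,0.1273,-0.3],[0.169,0.07,0.1273,-0.3],[0.169,0.07,0.1273,-0.3],[0.169,0.07,0.1273,-0.3]]]'

```text
time: 1.7
tool_pos: [0.6145, 0.1215, 0.2098]
tool_rot: [-1.573, -0.001, -1.35]
contact_force: [0.0, 0.0, 0.7]
opening: 0.0643
```

Run:
```python
from h import *
from cell import read_camera
k=W(Q[3]+Q[5]-.025,Q[4]+.03,.144)
move([k[0],k[1],.144],Q[2]-np.pi/2)
for n,(u,v) in(('top',(110,120)),('scene',(290,170))):
    c=read_camera(n)['frame'][v:v+100,u:u+120,::-1]
    cv2.imwrite(f'pics/{n}1.png',cv2.resize(c,None,fx=5,fy=5,interpolation=cv2.INTER_CUBIC))
```

```text
t 1.7 pos [0.6145 0.1215 0.2098] rot [-1.5729e+00 -7.0000e-04 -1.3498e+00] F [0.  0.  0.7] open 0.0643 q [ 0.07  0.54  1.22 -0.    1.38 -0.15]
MOVE [0.0003 0.0658 0.0003] 0.0
```

View pics/scene1.png

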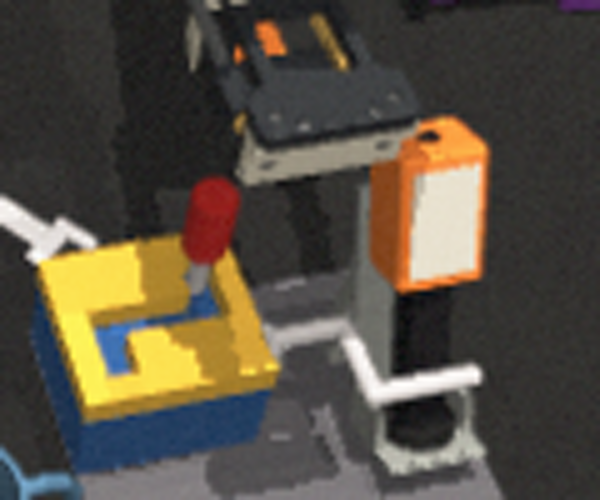

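View pics/top1.png

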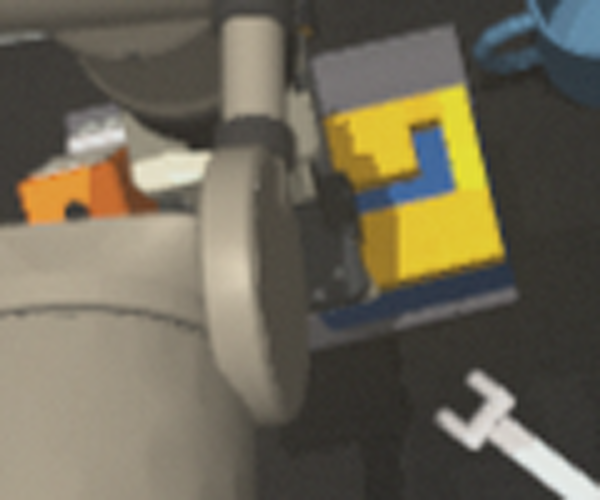

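Run:
```python
from h import *
for z in(.138,.185,.21,.26,.3):
  for dx in(-.05,0,.05):
    p=W(Q[3]+Q[5]-.025+dx,Q[4]+.03,z);print(z,dx,((proj('scene',p)-[290,170])*5).round(0))
```

```text
0.138 -0.05 [179. 146.]
0.138 0 [208. 217.]
0.138 0.05 [239. 293.]
0.185 -0.05 [190.  91.]
0.185 0 [221. 164.]
0.185 0.05 [253. 240.]
0.21 -0.05 [196.  61.]
0.21 0 [228. 134.]
0.21 0.05 [261. 211.]
0.26 -0.05 [210.  -4.]
0.26 0 [243.  70.]
0.26 0.05 [278. 148.]
0.3 -0.05 [221. -60.]
0.3 0 [256.  14.]
0.3 0.05 [293.  94.]
```

Run:
```python
from h import *
from cell import read_camera
c=read_camera('scene')['frame'][40:260,220:480,::-1]
cv2.imwrite('pics/s2.png',cv2.resize(c,None,fx=3,fy=2.7,interpolation=cv2.INTER_CUBIC))
```

```text
(no output)
```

View pics/s2.png

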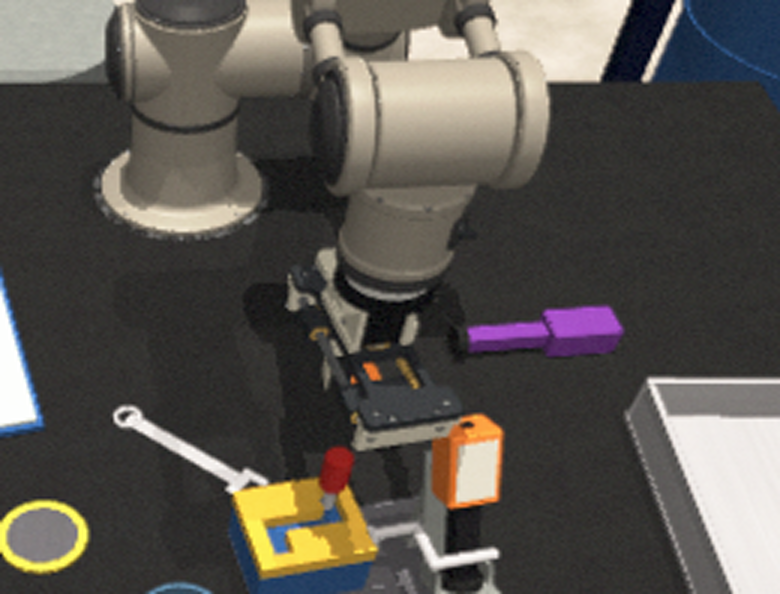

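Run:
```python
from h import *
from cell import read_camera
c=read_camera('scene')['frame'][100:240,280:440,::-1]
im=cv2.resize(c,None,fx=5,fy=4.2,interpolation=cv2.INTER_CUBIC)
P=np.array([.6145,.1215]);yaw=-1.35
X=np.array([np.cos(yaw),np.sin(yaw)]);Z=np.array([-np.sin(yaw),np.cos(yaw)])
def pp(a,b,z):
    q=proj('scene',[*(P+a*X+b*Z),z]);return tuple(int(v) for v in ((q-[280,100])*[5,4.2]))
def box(a,b0,b1,z0,z1,col):
    for z in(z0,z1):
        cv2.polylines(im,[np.array([pp(-a,b0,z),pp(a,b0,z),pp(a,b1,z),pp(-a,b1,z)])],True,col,1)
box(.0375,-.095,.095,.251,.33,(0,255,0))
box(.0095,.032,.052,.185,.251,(255,0,255));box(.0095,-.052,-.032,.185,.251,(255,255,0))
cv2.imwrite('pics/s3.png',im)
```

```text
(no output)
```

View pics/s3.png

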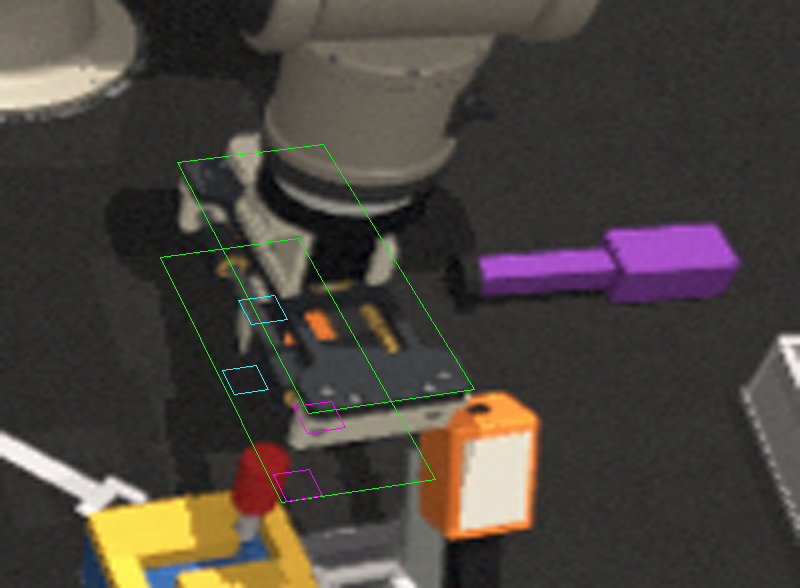

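Emit:
send_rows --motion '[[[0,0.015,0,0],[0,0.03,0,0],[0,0.045,0,0],[0,0.055,0,0],[0,0.065,0,0],[0,0.065,0,0],[0,0.065,0,0]]]'

```text
time: 2.6
tool_pos: [0.6154, 0.122, 0.1469]
tool_rot: [-1.569, -0.001, -1.349]
contact_force: [0.7, -0.4, -0.1]
opening: 0.0644
```

Run:
```python
from h import *
from cell import read_camera
k=W(Q[3]+Q[5]-.025,Q[4]+.03,.144)
move([k[0],k[1],.144],Q[2]-np.pi/2)
c=read_camera('scene')['frame'][120:240,290:410,::-1]
cv2.imwrite('pics/s4.png',cv2.resize(c,None,fx=5,fy=5,interpolation=cv2.INTER_CUBIC))
```

```text
t 2.6 pos [0.6154 0.122  0.1469] rot [-1.5688e+00 -1.4000e-03 -1.3490e+00] F [ 0.7 -0.4 -0.1] open 0.0644 q [ 0.07  0.58  1.32 -0.    1.24 -0.15]
MOVE [ 0.0006  0.0029 -0.0008] 0.1
```

View pics/s4.png

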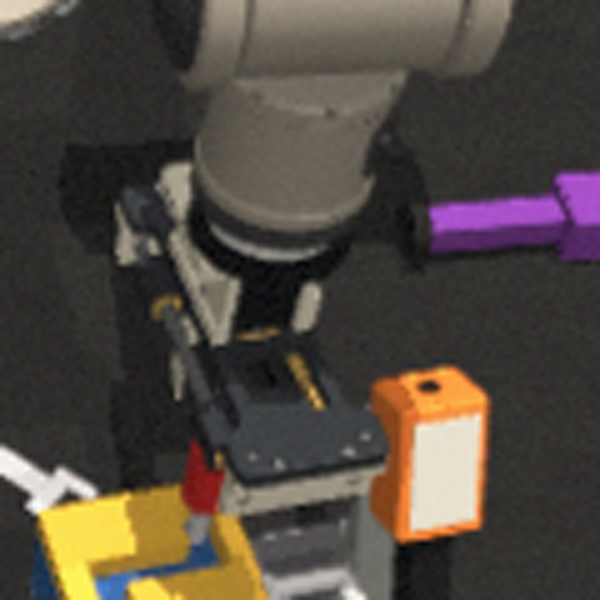

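Run:
```python
from h import *
a=cv2.imread('pics/scene0.png')[0:110,400:500]
a=cv2.resize(a,None,fx=5.4,fy=5.4,interpolation=cv2.INTER_CUBIC)
P=np.array([.1876,.4899]);yaw=-.366
X=np.array([np.cos(yaw),np.sin(yaw)]);Z=np.array([-np.sin(yaw),np.cos(yaw)])
for b in(-.046,0,.046):
  for z in(.187,.212,.25):
    q=(proj('scene',[*(P+b*Z),z])-[400,0])*5.4;print(b,z,q);cv2.circle(a,tuple(q.astype(int)),3,(0,255,0),-1)
cv2.imwrite('pics/s5.png',a)
```

```text
-0.046 0.187 [101.39767811 521.85792446]
-0.046 0.212 [114.55253065 487.45231601]
-0.046 0.25 [135.35345093 433.04894535]
0 0.187 [179.69014037 538.73036062]
0 0.212 [194.19754627 504.27792096]
0 0.25 [217.14544036 449.78086325]
0.046 0.187 [259.39568818 555.90732414]
0.046 0.212 [275.30290649 521.41203461]
0.046 0.25 [300.47426803 466.82716708]
```

View pics/s5.png

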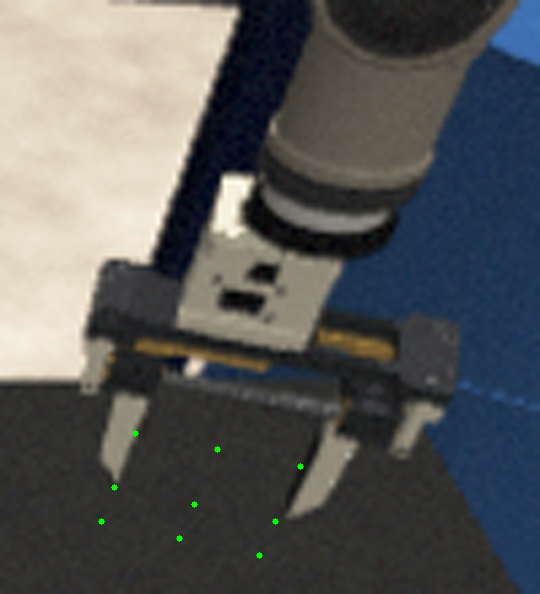

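Emit:
send_rows --motion '[[[0,0.002,0,0],[0,0.002,0,0],[0,0.002,0,0],[0,0.002,0,0],[0,0.002,0,0]]]' --gripper 0.15 --grip_force 6

```text
time: 3.15
tool_pos: [0.6157, 0.1219, 0.1453]
tool_rot: [-1.568, -0.002, -1.349]
contact_force: [0.5, 0.1, 0.4]
opening: 0.0289
```

Run:
```python
from h import *
from cell import read_camera
k=W(Q[3]+Q[5]-.025,Q[4]+.03,.144)
move([k[0],k[1],.144],Q[2]-np.pi/2)
c=read_camera('scene')['frame'][120:240,290:410,::-1]
cv2.imwrite('pics/s6.png',cv2.resize(c,None,fx=5,fy=5,interpolation=cv2.INTER_CUBIC))
c=read_camera('top')['frame'][110:210,100:220,::-1]
cv2.imwrite('pics/t6.png',cv2.resize(c,None,fx=5,fy=5,interpolation=cv2.INTER_CUBIC))
```

```text
t 3.15 pos [0.6157 0.1219 0.1453] rot [-1.568  -0.0016 -1.349 ] F [0.5 0.1 0.4] open 0.0289 q [ 0.07  0.58  1.32 -0.    1.23 -0.15]
MOVE [ 0.0004  0.0013 -0.001 ] 0.1
```

View pics/s6.png

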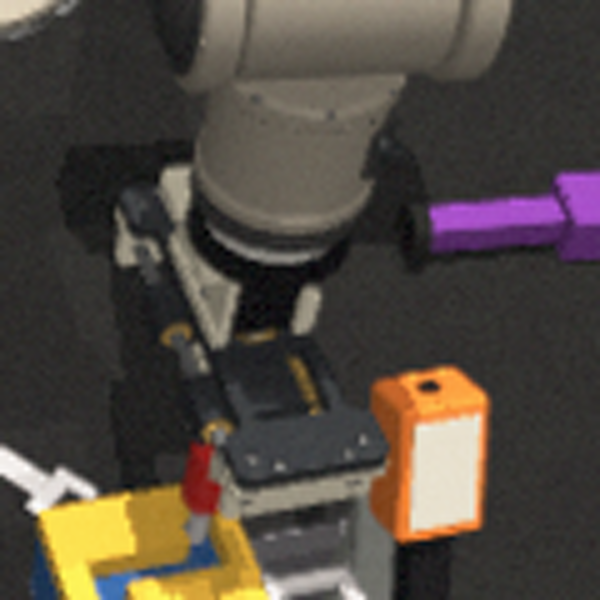

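View pics/t6.png

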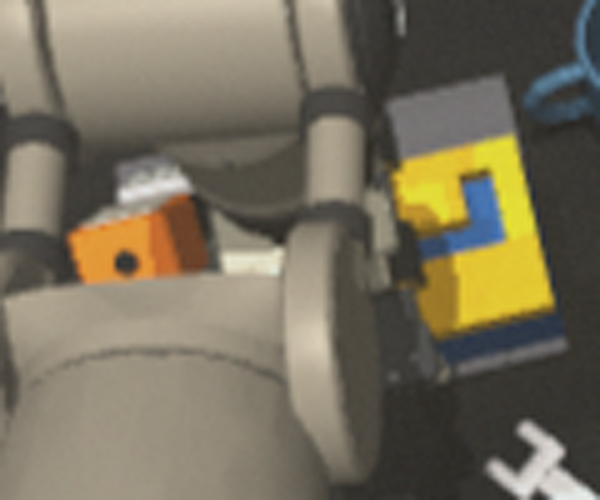

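Emit:
send_rows --motion '[[[0,0.001,0,0],[0,0.001,0,0],[0,0.001,0,0],[0,0.001,0,0]]]' --gripper 0.0 --grip_force 25

```text
time: 3.65
tool_pos: [0.6159, 0.122, 0.1451]
tool_rot: [-1.567, -0.002, -1.349]
contact_force: [-2.1, 0.7, 5.0]
opening: 0.0232
```

Emit:
send_rows --motion '[[[0,0.001,0.005,0],[0,0.001,0.01,0],[0,0.001,0.015,0],[0,0.001,0.019,0],[0,0.001,0.022,0],[0,0.001,0.022,0],[0,0.001,0.022,0]]]'

```text
time: 4.35
tool_pos: [0.6382, 0.1271, 0.1451]
tool_rot: [-1.564, -0.002, -1.349]
contact_force: [0.6, 1.1, 6.3]
opening: 0.0231
```

```bash
cat >> h.py <<'E'
def instation():
    from cell import sensors
    s=sensors.observe();c,si=np.cos(Q[2]),np.sin(Q[2]);d=s['tool_pos'][:2]-Q[:2]
    p=np.array([c*d[0]+si*d[1],-si*d[0]+c*d[1]])
    print('station xy',p.round(4),'lever',round(p[0]-Q[3]+.025,4),'bolt',round(Q[4]+.03-p[1],4),'F',s['contact_force'].round(1),'open',s['opening'].round(4),'z',s['tool_pos'][2].round(4),'t',s['time'])
E
python3 - <<'E'
from h import *
from cell import read_camera
instation()
c=read_camera('scene')['frame'][170:250,280:380,::-1]
cv2.imwrite('pics/s7.png',cv2.resize(c,None,fx=6,fy=6,interpolation=cv2.INTER_CUBIC))
E
```

```text
Traceback (most recent call last):
  File "h.py", line 32, in instation
    print('station xy',p.round(4),'lever',round(p[0]-Q[3]+.025,4),'bolt',round(Q[4]+.03-p[1],4),'F',s['contact_force'].round(1),'open',s['opening'].round(4),'z',s['tool_pos'][2].round(4),'t',s['time'])
                                                                                                                                       ^^^^^^^^^^^^^^^^^^
AttributeError: 'float' object has no attribute 'round'
```

```bash
sed -i "s/s\['opening'\].round(4)/round(s['opening'],4)/" h.py
cat > look.py <<'E'
import sys
from h import *
from cell import read_camera
# look.py tag scene|top x0 y0 w h
def look(tag,n,x,y,w,h):
    f=min(780/w,590/h);c=read_camera(n)['frame'][y:y+h,x:x+w,::-1]
    cv2.imwrite(f'pics/{tag}.png',cv2.resize(c,None,fx=f,fy=f,interpolation=cv2.INTER_CUBIC))
if __name__=='__main__':
    instation();a=sys.argv;look(a[1],a[2],*map(int,a[3:7]))
E
python3 look.py s7 scene 280 170 110 80
```

```text
station xy [-0.018 -0.031] lever 0.0261 bolt -0.0005 F [0.6 1.1 6.3] open 0.0231 z 0.1451 t 4.35
```

View pics/s7.png

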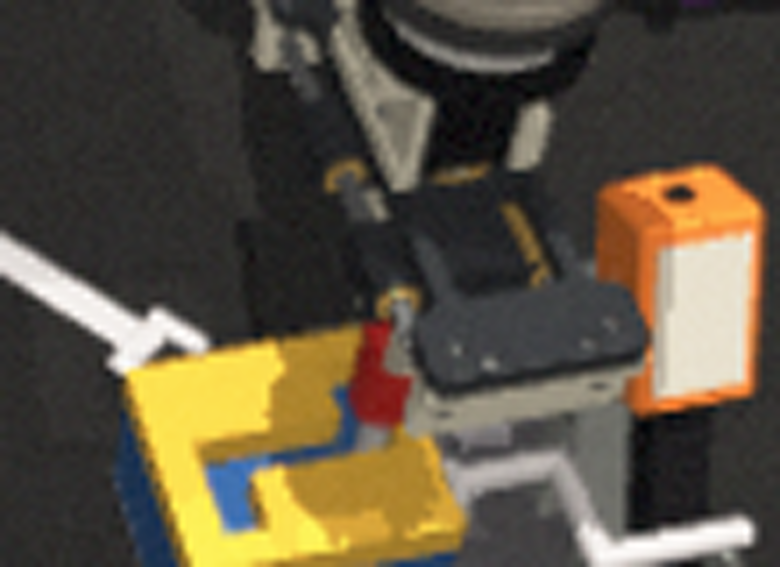

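The knob moved to the cross slot, at about lever 0.026. Now I move it along -y.

Emit:
send_rows --motion '[[[0.008,0.0,-0.001,0],[0.016,0.0,-0.001,0],[0.024,0.0,-0.001,0],[0.032,0.0,-0.001,0],[0.04,0.0,-0.001,0],[0.047,0.0,-0.001,0],[0.053,0.0,-0.001,0],[0.053,0.0,-0.001,0]]]'

```text
time: 5.2
tool_pos: [0.6492, 0.0738, 0.1452]
tool_rot: [-1.564, -0.003, -1.35]
contact_force: [0.4, -1.3, 1.9]
opening: 0.0232
```

```bash
python3 look.py s8 scene 280 170 110 80
```

```text
station xy [-0.0189 -0.0854] lever 0.0252 bolt 0.0539 F [ 0.4 -1.3  1.9] open 0.0232 z 0.1452 t 5.2
```

View pics/s8.png

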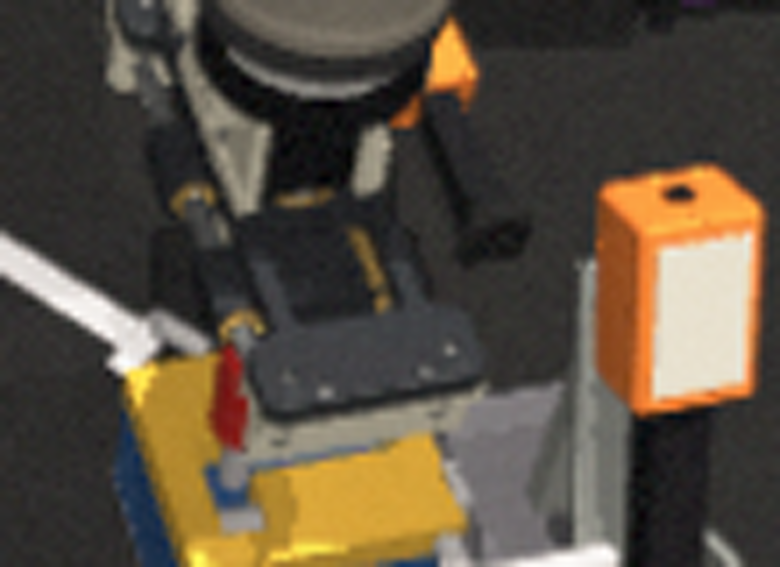

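Emit:
send_rows --motion '[[[0.003,0,0,0],[0.006,0,0,0],[0.007,0,0,0],[0.007,0,0,0]]]'

```text
time: 5.65
tool_pos: [0.6505, 0.068, 0.1452]
tool_rot: [-1.564, -0.002, -1.349]
contact_force: [0.0, 4.2, 2.4]
opening: 0.023
```

```bash
python3 -c "
from h import *
instation()"
```

```text
station xy [-0.0189 -0.0913] lever 0.0252 bolt 0.0598 F [0.  4.2 2.4] open 0.023 z 0.1452 t 5.65
```

Emit:
send_rows --motion '[[[0,0,0.005,0],[0,0,0.01,0],[0,0,0.015,0],[0,0,0.02,0],[0,0,0.024,0],[0,0,0.027,0],[0,0,0.028,0],[0,0,0.028,0]]]'

```text
time: 6.45
tool_pos: [0.6746, 0.0736, 0.1451]
tool_rot: [-1.573, -0.001, -1.349]
contact_force: [-13.9, 1.1, 9.0]
opening: 0.0234
```

```bash
python3 look.py s9 scene 280 170 110 80
```

```text
station xy [ 0.0058 -0.0911] lever 0.05 bolt 0.0596 F [-13.9   1.1   9. ] open 0.0234 z 0.1451 t 6.45
```

View pics/s9.png

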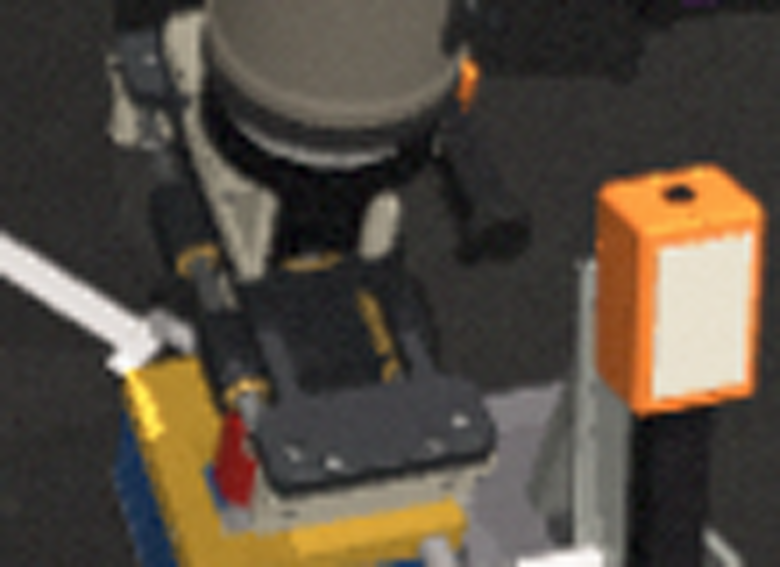

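Emit:
send_rows --motion '[[[0,0,0,0],[0,0,0,0],[0,0,0,0],[0,0,0,0],[0,0,0,0]]]' --gripper 0.6

```text
time: 7.0
tool_pos: [0.6748, 0.0735, 0.1448]
tool_rot: [-1.573, -0.001, -1.349]
contact_force: [0.9, 0.9, 0.5]
opening: 0.0541
```

Emit:
send_rows --motion '[[[0,-0.015,0,0],[0,-0.035,0,0],[0,-0.065,0,0],[0,-0.1,0,0],[0,-0.13,0,0],[0,-0.14,0,0],[0,-0.14,0,0]]]' --gripper 1.0

```text
time: 7.7
tool_pos: [0.6757, 0.0737, 0.286]
tool_rot: [-1.57, -0.002, -1.349]
contact_force: [0.6, -0.1, -0.4]
opening: 0.0918
```

```bash
cat > kf.py <<'E'
from h import *
dock=np.array([.05,.075,.03]);th=np.radians(25)
def lam(x,z): return dock+z*np.array([-np.sin(th),0,np.cos(th)])+x*np.array([np.cos(th),0,np.sin(th)])
G=lam(.003,.155)
E
python3 - <<'E'
from kf import *
from look import look
print(G,W(*G))
g=W(*G)
print('lever end knob top scene px', proj('scene',W(Q[3]+.025,Q[4]-.03,.161)),proj('top',W(Q[3]+.025,Q[4]-.03,.161)))
move([g[0],g[1],.30],Q[2])
look('s10','scene',240,140,160,120);look('t10','top',100,100,160,120)
E
```

```text
[-0.01278691  0.075       0.17174556] [0.62007029 0.23165661 0.17174556]
lever end knob top scene px [316.36773925 226.97665133] [192.22371623 138.03033918]
t 7.7 pos [0.6757 0.0737 0.286 ] rot [-1.5697 -0.0021 -1.3495] F [ 0.6 -0.1 -0.4] open 0.0918 q [-0.    0.62  0.88 -0.    1.64 -0.22]
MOVE [-0.1663 -0.0143 -0.0195] -90.0
```

View pics/s10.png

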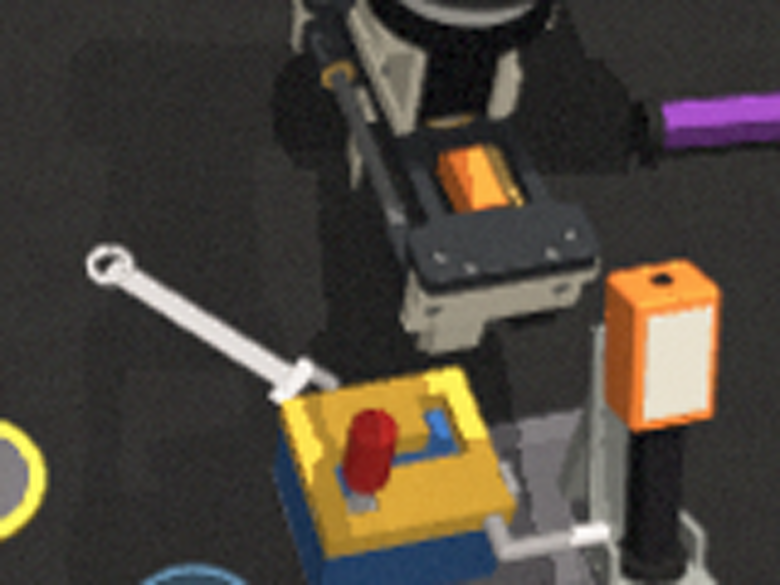

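View pics/t10.png

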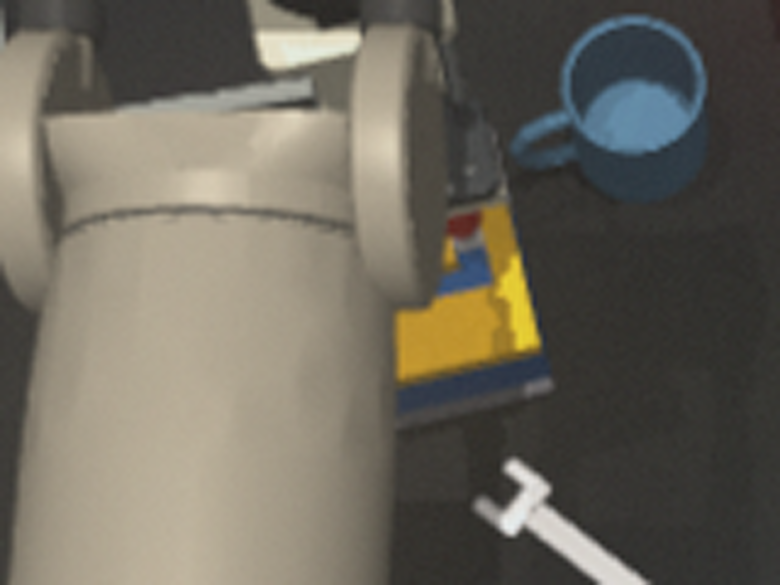

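Emit:
send_rows --motion '[[[-0.02,-0.014,0,-8],[-0.045,-0.014,-0.005,-16],[-0.07,-0.014,-0.008,-24],[-0.095,-0.014,-0.011,-32],[-0.12,-0.014,-0.014,-40],[-0.14,-0.014,-0.017,-48],[-0.16,-0.014,-0.0195,-56],[-0.1663,-0.014,-0.0195,-64]]]' --gripper 0.9

```text
time: 8.6
tool_pos: [0.6176, 0.2336, 0.2942]
tool_rot: [-1.575, 0.008, -0.225]
contact_force: [0.9, -0.8, -1.0]
opening: 0.0826
```

Run:
```python
from kf import *
g=W(*G)
move([g[0],g[1],.27],Q[2])
```

```text
t 8.6 pos [0.6176 0.2336 0.2942] rot [-1.5749  0.0078 -0.2246] F [ 0.9 -0.8 -1. ] open 0.0826 q [ 0.25  0.58  0.92 -0.    1.65 -1.1 ]
MOVE [ 0.003   0.0242 -0.0012] -25.5
```

Emit:
send_rows --motion '[[[0.003,0,-0.001,-8],[0.003,0,-0.001,-16],[0.003,0.008,-0.001,-24],[0.003,0.016,-0.001,-25.5],[0.003,0.024,-0.001,-25.5],[0.003,0.024,-0.001,-25.5]]]'

```text
time: 9.2
tool_pos: [0.6193, 0.2316, 0.2676]
tool_rot: [-1.571, 0.013, 0.218]
contact_force: [-0.6, -0.3, -0.1]
opening: 0.0825
```

Run:
```python
from kf import *
from look import look
g=W(*G)
move([g[0],g[1],.178],Q[2])
look('s11','scene',280,100,140,110)
```

```text
t 9.2 pos [0.6193 0.2316 0.2676] rot [-1.5712  0.0133  0.2178] F [-0.6 -0.3 -0.1] open 0.0825 q [ 0.24  0.59  0.98 -0.    1.59 -1.55]
MOVE [ 0.002   0.0895 -0.0001] -0.2
```

View pics/s11.png

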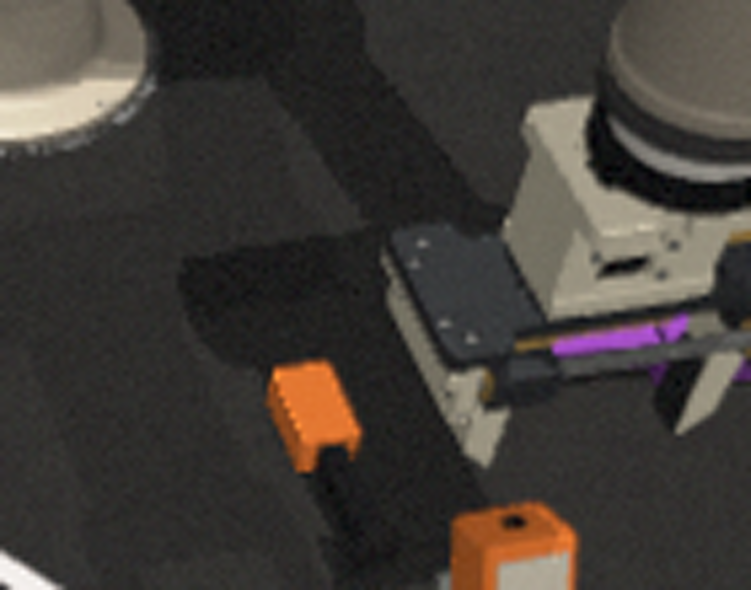

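Run:
```python
from h import *
yaw=.218;Zv=np.array([-np.sin(yaw),np.cos(yaw),0])
for z in(.2426,.2676,.30):
  for b in(-.041,0,.041): 
    w=np.array([.6193,.2316,z])+b*Zv;print(z,b,((proj('scene',w)-[280,100])*5.364).round())
```

```text
0.2426 -0.041 [466. 498.]
0.2426 0 [551. 484.]
0.2426 0.041 [634. 469.]
0.2676 -0.041 [478. 463.]
0.2676 0 [564. 448.]
0.2676 0.041 [649. 434.]
0.3 -0.041 [494. 415.]
0.3 0 [582. 400.]
0.3 0.041 [670. 386.]
```

Emit:
send_rows --motion '[[[0.002,0.015,0,0],[0.002,0.03,0,0],[0.002,0.042,0,0],[0.002,0.05,0,0],[0.002,0.056,0,0],[0.002,0.06,0,0],[0.002,0.06,0,0]]]'

```text
time: 9.95
tool_pos: [0.6208, 0.232, 0.2085]
tool_rot: [-1.571, 0.012, 0.218]
contact_force: [0.2, 0.6, -0.2]
opening: 0.0825
```

Run:
```python
from kf import *
from look import look
g=W(*G)
move([g[0],g[1],.178],Q[2])
look('s12','scene',310,110,120,90)
```

```text
t 9.95 pos [0.6208 0.232  0.2085] rot [-1.5712  0.0119  0.2181] F [ 0.2  0.6 -0.2] open 0.0825 q [ 0.24  0.62  1.09 -0.    1.45 -1.55]
MOVE [-0.0004  0.0305 -0.0001] -0.1
```

View pics/s12.png

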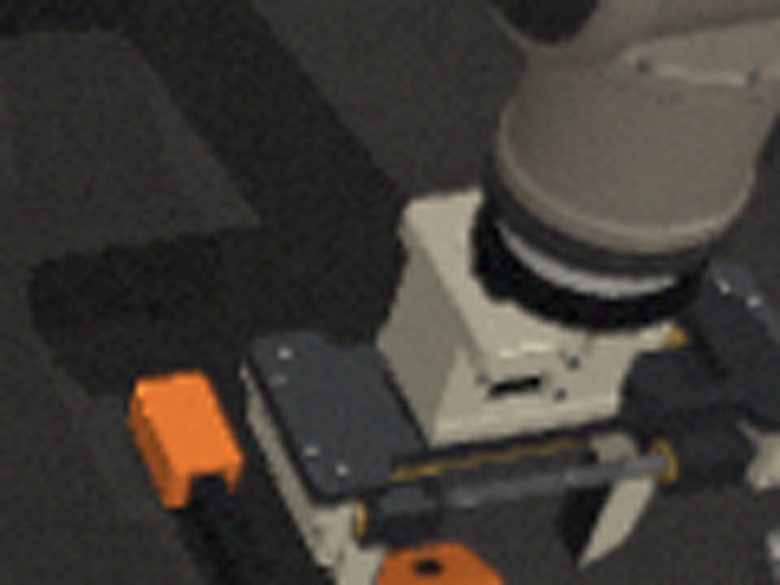

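```bash
python3 look.py s13 scene 340 165 80 60
python3 - <<'E'
from kf import *
yaw=.218;Zv=np.array([-np.sin(yaw),np.cos(yaw),0])
for z in(.1835,.2085,.235):
  for b in(-.041,0,.041): 
    w=np.array([.6208,.2320,z])+b*Zv;print(z,b,((proj('scene',w)-[340,165])*9.75).round())
for x in(-.02,.02):
  for y in (-.024,.024):
    p=lam(x,.185);p[1]+=y;print('head',x,y,((proj('scene',W(*p))-[340,165])*9.75).round())
E
```

```text
station xy [-0.0118  0.0751] lever 0.0323 bolt -0.1067 F [-0.1 -0.3 -0.2] open 0.0821 z 0.209 t 10.0
0.1835 -0.041 [217. 418.]
0.1835 0 [364. 392.]
0.1835 0.041 [509. 367.]
0.2085 -0.041 [237. 360.]
0.2085 0 [386. 334.]
0.2085 0.041 [535. 308.]
0.235 -0.041 [258. 295.]
0.235 0 [411. 269.]
0.235 0.041 [562. 243.]
head -0.02 -0.024 [234. 295.]
head -0.02 0.024 [402. 266.]
head 0.02 -0.024 [299. 361.]
head 0.02 0.024 [473. 330.]
```

View pics/s13.png

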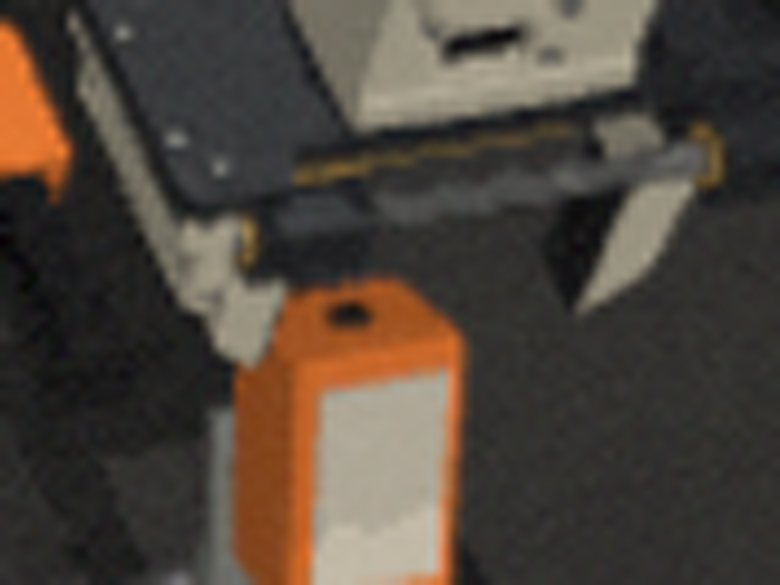

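```bash
python3 look.py t13 top 90 100 120 90
python3 - <<'E'
from kf import *
yaw=.218;Zv=np.array([-np.sin(yaw),np.cos(yaw),0])
for z in(.1835,.2085,.235,.3):
  for b in(-.095,-.041,0,.041,.095): 
    w=np.array([.6208,.2320,z])+b*Zv;print(z,b,((proj('top',w)-[90,100])*6.5).round())
E
```

```text
station xy [-0.0117  0.0752] lever 0.0325 bolt -0.1067 F [ 0.3 -0.2  0.2] open 0.0823 z 0.2092 t 10.05
0.1835 -0.095 [480. 316.]
0.1835 -0.041 [339. 348.]
0.1835 0 [232. 373.]
0.1835 0.041 [124. 397.]
0.1835 0.095 [-18. 430.]
0.2085 -0.095 [466. 296.]
0.2085 -0.041 [322. 329.]
0.2085 0 [212. 354.]
0.2085 0.041 [102. 379.]
0.2085 0.095 [-44. 412.]
0.235 -0.095 [451. 273.]
0.235 -0.041 [303. 307.]
0.235 0 [190. 333.]
0.235 0.041 [ 77. 359.]
0.235 0.095 [-72. 393.]
0.3 -0.095 [410. 213.]
0.3 -0.041 [252. 249.]
0.3 0 [131. 277.]
0.3 0.041 [ 11. 304.]
0.3 0.095 [-149.  340.]
```

View pics/t13.png

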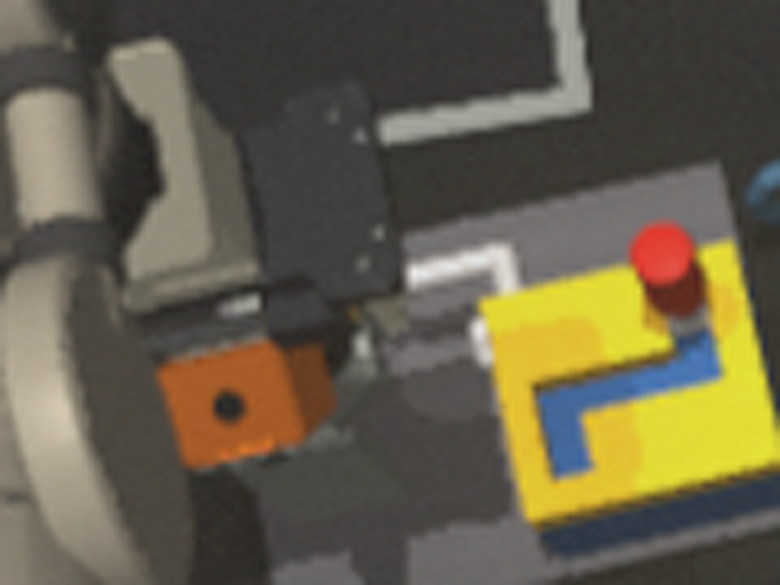

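Emit:
send_rows --motion '[[[0.001,0.01,0,0],[0.001,0.02,0,0],[0.001,0.026,0,0],[0.001,0.031,0,0],[0.001,0.033,0,0],[0.001,0.033,0,0],[0.001,0.033,0,0]]]'

```text
time: 10.8
tool_pos: [0.622, 0.2322, 0.1766]
tool_rot: [-1.571, 0.01, 0.218]
contact_force: [-0.3, -0.1, 0.2]
opening: 0.0825
```

```bash
python3 look.py s14 scene 340 165 80 60;python3 -c "
from kf import *
move(W(*G))"
```

```text
station xy [-0.0108  0.0751] lever 0.0333 bolt -0.1067 F [-0.3 -0.1  0.2] open 0.0825 z 0.1766 t 10.8
t 10.85 pos [0.622  0.2322 0.1767] rot [-1.5711  0.0097  0.2182] F [-0.8 -0.1 -0.1] open 0.0826 q [ 0.24  0.64  1.14 -0.    1.38 -1.55]
MOVE [-0.002   0.005  -0.0002] 0
```

View pics/s14.png

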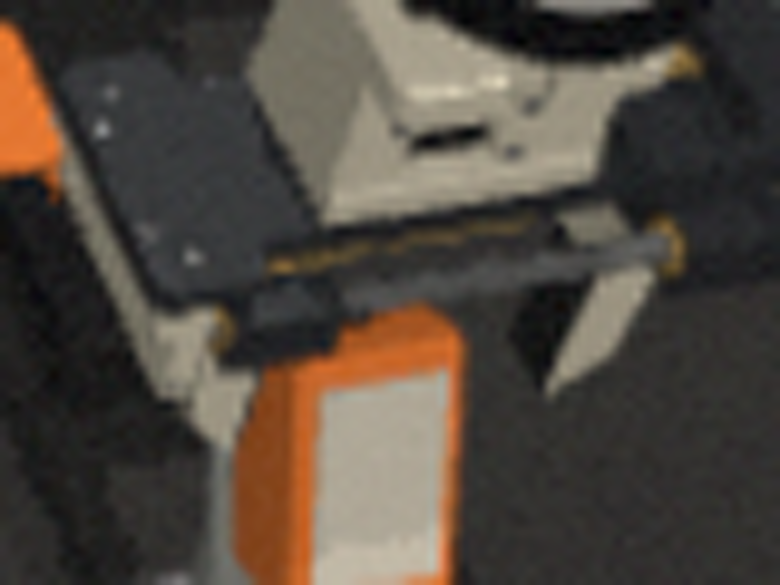

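Emit:
send_rows --motion '[[[-0.001,0.005,0,0],[-0.001,0.006,0,0],[-0.001,0.006,0,0],[-0.001,0.006,0,0],[-0.001,0.006,0,0],[-0.001,0.006,0,0],[-0.001,0.006,0,0]]]' --gripper 0.3 --grip_force 8

```text
time: 11.55
tool_pos: [0.6211, 0.2319, 0.1709]
tool_rot: [-1.571, 0.009, 0.218]
contact_force: [0.3, -1.2, 0.8]
opening: 0.0479
```

```bash
python3 look.py s15 scene 340 165 80 60;python3 -c "
from kf import *
move(W(*G))"
```

```text
station xy [-0.0117  0.075 ] lever 0.0324 bolt -0.1066 F [ 0.3 -1.2  0.8] open 0.0479 z 0.1709 t 11.55
t 11.6 pos [0.6211 0.2319 0.1709] rot [-1.5713  0.0095  0.2182] F [-0.2 -0.9  0.8] open 0.0479 q [ 0.24  0.64  1.15 -0.    1.36 -1.55]
MOVE [-0.001  -0.0009 -0.0001] 0
```

View pics/s15.png

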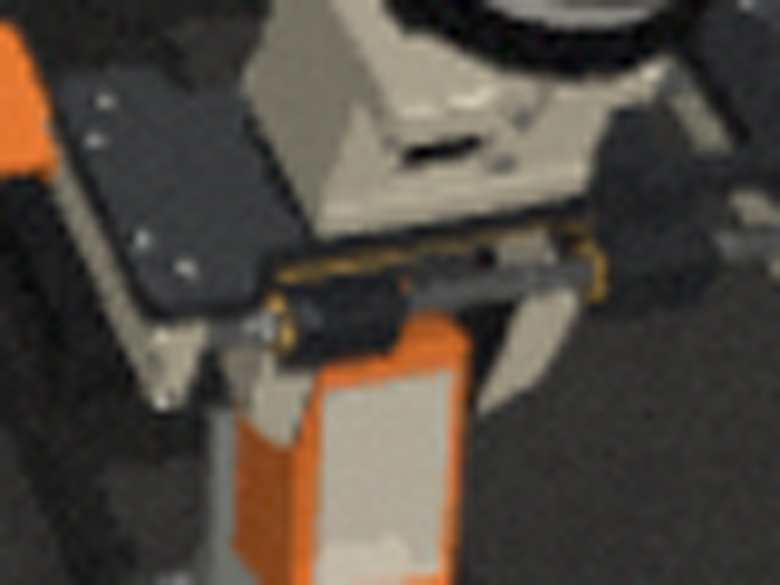

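Emit:
send_rows --motion '[[[0,0,0,0],[0,0,0,0],[0,-0.005,0,0],[0,-0.01,0,0],[0,-0.018,0,0],[0,-0.026,0,0],[0,-0.034,0,0],[0,-0.04,0,0]]]' --gripper 0.2 --grip_force 35

```text
time: 12.4
tool_pos: [0.6217, 0.2321, 0.2121]
tool_rot: [-1.571, 0.008, 0.218]
contact_force: [-0.0, -0.1, -2.5]
opening: 0.0478
```

```bash
python3 look.py s16 scene 320 130 110 110
```

```text
station xy [-0.0111  0.0751] lever 0.033 bolt -0.1066 F [-0.  -0.1 -2.5] open 0.0478 z 0.2121 t 12.4
```

View pics/s16.png

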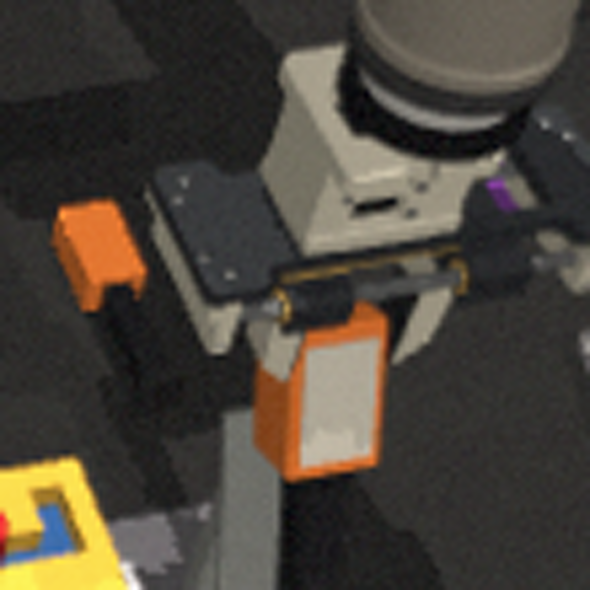

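Emit:
send_rows --motion '[[[0,-0.012,0,0],[0,-0.03,0,0],[0,-0.05,0,0],[0,-0.07,0,0],[0,-0.09,0,0],[0,-0.11,0,0],[0,-0.125,0,0],[0,-0.13,0,0]]]'

```text
time: 13.25
tool_pos: [0.6233, 0.2325, 0.3458]
tool_rot: [-1.571, 0.003, 0.218]
contact_force: [-1.0, 0.2, -2.2]
opening: 0.0475
```

```bash
python3 look.py s17 scene 320 80 110 130
```

```text
station xy [-0.0095  0.0752] lever 0.0346 bolt -0.1067 F [-1.   0.2 -2.2] open 0.0475 z 0.3458 t 13.25
```

View pics/s17.png

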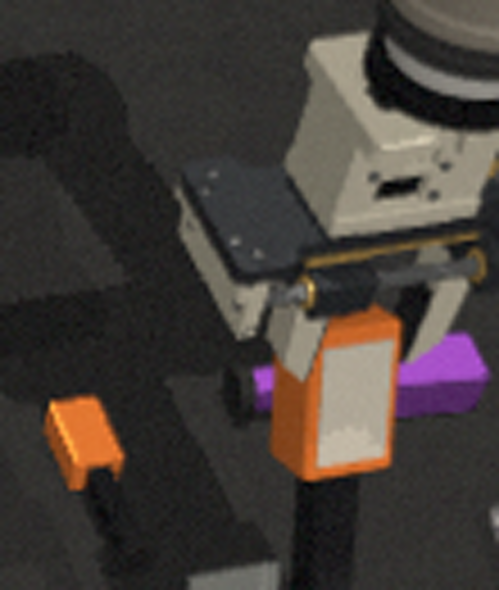

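```bash
python3 -c "
from kf import *
X=np.array([np.cos(.218),np.sin(.218),0])
t=PAD-.0616*X;move([t[0],t[1],.345],.218)"
```

```text
t 13.3 pos [0.6232 0.2325 0.3454] rot [-1.5711  0.0034  0.2182] F [ 0.4  0.1 -2.3] open 0.0474 q [ 0.24  0.59  0.77 -0.    1.78 -1.55]
MOVE [-0.1554  0.001  -0.37  ] 0.0
```

Emit:
send_rows --motion '[[[-0.005,0,-0.012,0],[-0.013,0,-0.032,0],[-0.026,0,-0.062,0],[-0.041,0,-0.097,0],[-0.056,0,-0.132,0],[-0.07,0,-0.167,0],[-0.085,0,-0.202,0],[-0.1,0,-0.237,0]]]'

```text
time: 14.1
tool_pos: [0.5755, -0.0227, 0.3449]
tool_rot: [-1.571, 0.005, 0.218]
contact_force: [0.9, -1.0, -3.8]
opening: 0.0479
```

Emit:
send_rows --motion '[[[-0.014,0,-0.033,0],[-0.028,0,-0.066,0],[-0.04,0,-0.095,0],[-0.05,0,-0.118,0],[-0.055,0,-0.133,0],[-0.055,0,-0.133,0],[-0.055,0,-0.133,0]]]'

```text
time: 14.8
tool_pos: [0.5503, -0.1641, 0.3448]
tool_rot: [-1.57, 0.006, 0.217]
contact_force: [0.5, 0.4, -2.9]
opening: 0.0476
```

```bash
python3 look.py s18 scene 160 60 180 200;python3 look.py t18 top 200 80 180 135; python3 -c "
from kf import *
X=np.array([np.cos(.218),np.sin(.218),0])
t=PAD-.0616*X;move([t[0],t[1],.19],.218)"
```

```text
station xy [-0.1675 -0.2959] lever -0.1234 bolt 0.2643 F [ 0.5  0.4 -2.9] open 0.0476 z 0.3448 t 14.8
station xy [-0.1672 -0.2954] lever -0.1231 bolt 0.2639 F [-0.3  0.2 -2.8] open 0.0478 z 0.3449 t 14.85
t 14.9 pos [ 0.5506 -0.1633  0.3451] rot [-1.5702  0.0052  0.219 ] F [-0.  -1.3 -3.3] open 0.0478 q [-0.42  0.38  1.11 -0.    1.66 -2.21]
MOVE [0.002  0.1551 0.0007] 0.1
```

View pics/s18.png

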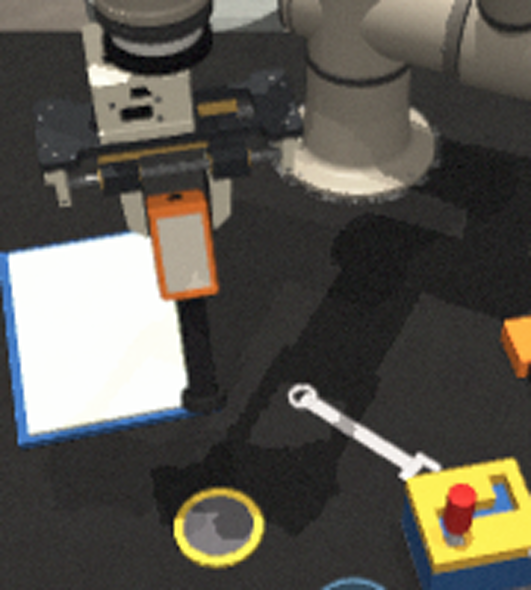

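View pics/t18.png

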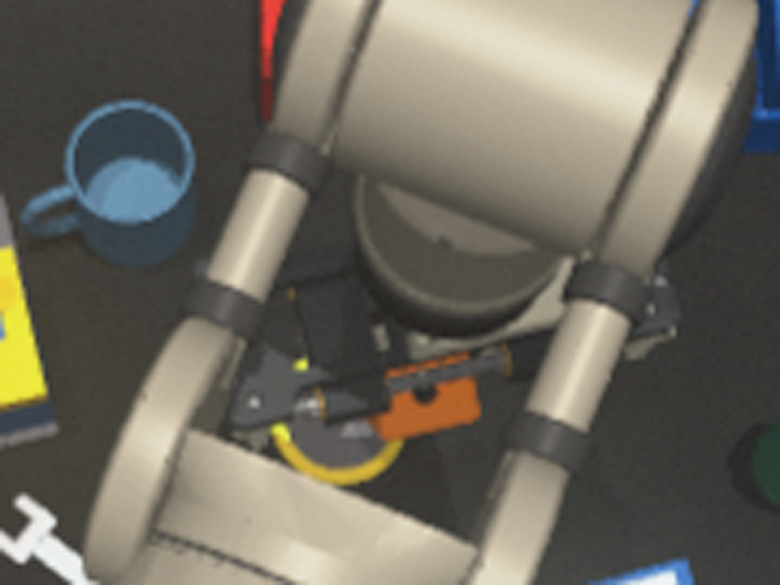

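Emit:
send_rows --motion '[[[0.002,0.01,0,0],[0.002,0.035,0,0],[0.002,0.065,0,0],[0.002,0.095,0,0],[0.002,0.125,0,0],[0.002,0.15,0,0],[0.002,0.162,0,0],[0.002,0.165,0,0]]]'

```text
time: 15.7
tool_pos: [0.5511, -0.1621, 0.1784]
tool_rot: [-1.568, 0.008, 0.22]
contact_force: [0.2, 0.5, -3.1]
opening: 0.0476
```

```bash
python3 look.py s19 scene 190 150 110 110; python3 -c "
from kf import *
X=np.array([np.cos(.218),np.sin(.218),0])
t=PAD-.0616*X;move([t[0],t[1],.16],.218)"
```

```text
station xy [-0.1663 -0.2941] lever -0.1222 bolt 0.2625 F [ 0.2  0.5 -3.1] open 0.0476 z 0.1784 t 15.7
t 15.75 pos [ 0.5516 -0.1624  0.1793] rot [-1.5694  0.0062  0.2198] F [-0.1  0.1 -3.2] open 0.0479 q [-0.42  0.46  1.43 -0.    1.25 -2.21]
MOVE [0.0001 0.0193 0.0001] 0.1
```

View pics/s19.png

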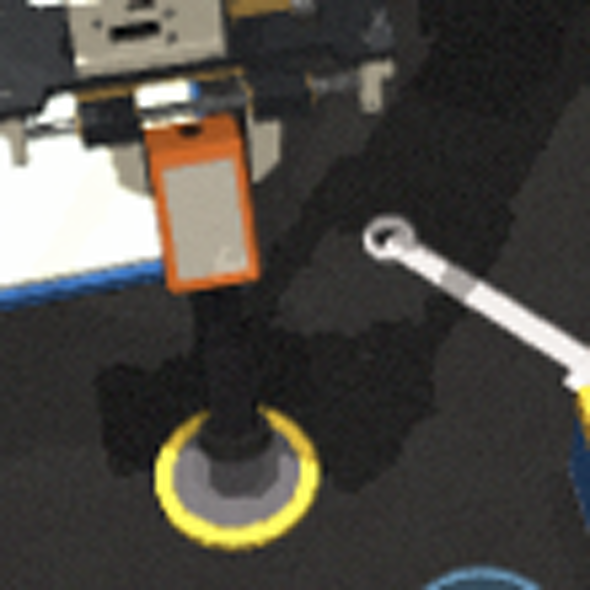

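Emit:
send_rows --motion '[[[0,0,0,0],[0,0,0,0],[0,0,0,0]]]' --grip_force 10

```text
time: 16.05
tool_pos: [0.5521, -0.1626, 0.1804]
tool_rot: [-1.571, 0.005, 0.22]
contact_force: [-0.1, 0.8, -2.9]
opening: 0.0478
```

```bash
python3 look.py s20 scene 190 150 110 110
```

```text
station xy [-0.1654 -0.2948] lever -0.1213 bolt 0.2633 F [-0.1  0.8 -2.9] open 0.0478 z 0.1804 t 16.05
```

View pics/s20.png

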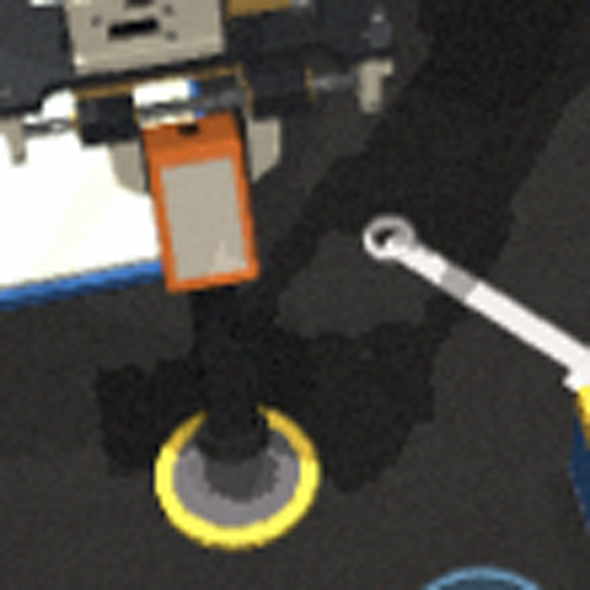

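Emit:
send_rows --motion '[[[0,0.005,0,0],[0,0.01,0,0],[0,0.014,0,0],[0.001,0.016,0,0],[0.002,0.018,0,0],[0.002,0.018,0,0]]]' --grip_force 12

```text
time: 16.7
tool_pos: [0.5539, -0.1621, 0.1618]
tool_rot: [-1.57, 0.005, 0.22]
contact_force: [-0.3, 0.5, -2.7]
opening: 0.0479
```

```bash
python3 look.py s21 scene 190 150 110 110
```

```text
station xy [-0.1636 -0.2947] lever -0.1195 bolt 0.2631 F [-0.3  0.5 -2.7] open 0.0479 z 0.1618 t 16.7
```

View pics/s21.png

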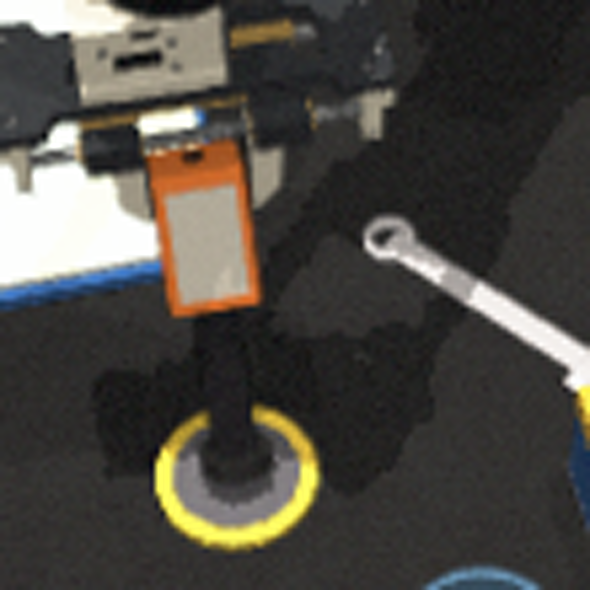

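Emit:
send_rows --motion '[[[0,0.002,0,0],[0,0.004,0,0],[0,0.004,0,0]]]'

```text
time: 17.05
tool_pos: [0.5537, -0.162, 0.1577]
tool_rot: [-1.57, 0.006, 0.22]
contact_force: [0.2, 1.0, -2.7]
opening: 0.0481
```

Emit:
send_rows --motion '[[[0,0.002,0,0],[0,0.003,0,0],[0,0.003,0,0]]]'

```text
time: 17.35
tool_pos: [0.554, -0.1623, 0.1562]
tool_rot: [-1.571, 0.004, 0.22]
contact_force: [-1.8, 0.2, 6.4]
opening: 0.0476
```

Emit:
send_rows --motion '[[[0.004,-0.0008,0,0],[0.009,-0.0018,0,0],[0.014,-0.0027,0,0],[0.019,-0.0035,0,0],[0.024,-0.004,0,0],[0.024,-0.004,0,0]]]'

```text
time: 17.95
tool_pos: [0.5781, -0.1568, 0.1598]
tool_rot: [-1.571, 0.004, 0.22]
contact_force: [-0.3, -0.5, -3.4]
opening: 0.0475
```

```bash
python3 look.py s22 scene 190 150 110 110
```

```text
station xy [-0.1388 -0.2948] lever -0.0947 bolt 0.2633 F [-0.3 -0.5 -3.4] open 0.0475 z 0.1598 t 17.95
```

View pics/s22.png

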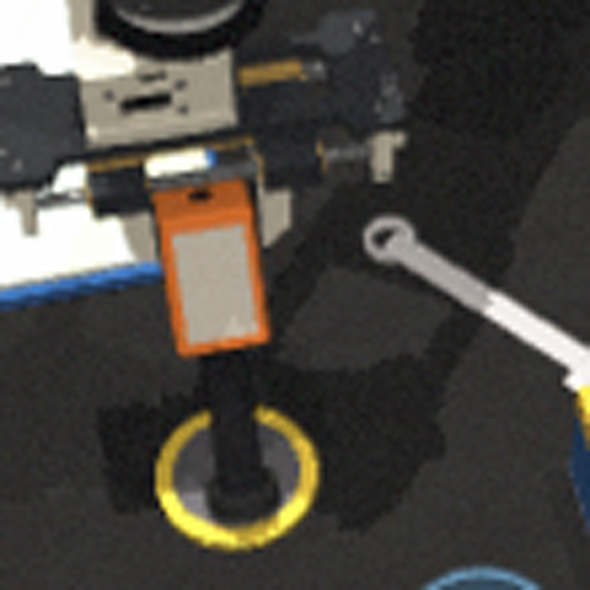

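Emit:
send_rows --motion '[[[0,-0.003,0,0],[-0.01,-0.003,0,0],[-0.022,-0.003,0,0],[-0.026,-0.002,0,0],[-0.026,0.001,0,0],[-0.026,0.002,0,0]]]'

```text
time: 18.6
tool_pos: [0.5522, -0.1626, 0.1577]
tool_rot: [-1.571, 0.004, 0.22]
contact_force: [0.2, 0.7, -2.7]
opening: 0.0477
```

Emit:
send_rows --motion '[[[0.0,0.002,0,0],[0.0,0.002,0,0]]]' --grip_force 6

```text
time: 18.8
tool_pos: [0.5528, -0.1629, 0.1567]
tool_rot: [-1.572, 0.003, 0.22]
contact_force: [-1.8, 0.5, 3.6]
opening: 0.0477
```

Contact again, with a lighter grip. Now I'll drag it level.

Emit:
send_rows --motion '[[[0.003,0.0015,0,0],[0.007,0.0015,0,0],[0.011,0.0015,0,0],[0.015,0.0015,0,0],[0.018,0.0015,0,0]]]'

```text
time: 19.3
tool_pos: [0.5718, -0.1593, 0.1571]
tool_rot: [-1.574, -0.0, 0.22]
contact_force: [-1.6, 0.3, 9.1]
opening: 0.0483
```

```bash
python3 look.py s23 scene 190 150 110 110
```

```text
station xy [-0.1455 -0.2959] lever -0.1014 bolt 0.2644 F [-1.6  0.3  9.1] open 0.0483 z 0.1571 t 19.3
```

View pics/s23.png

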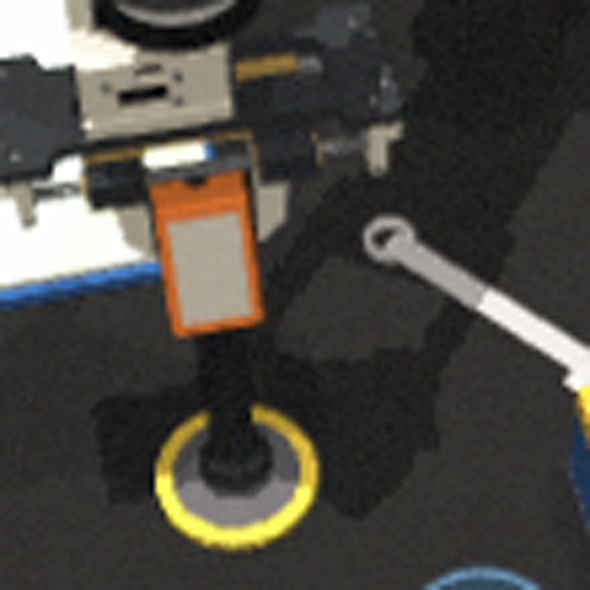

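The foot stayed put while the head moved, so it is rotating. I'll continue.

Emit:
send_rows --motion '[[[0.004,0,0,0],[0.008,-0.0005,0,0],[0.012,-0.0005,0,0],[0.016,-0.001,0,0],[0.02,-0.001,0,0]]]'

```text
time: 19.85
tool_pos: [0.5924, -0.1547, 0.1584]
tool_rot: [-1.575, -0.001, 0.221]
contact_force: [-0.8, 0.9, 4.7]
opening: 0.048
```

```bash
python3 look.py s24 scene 190 150 110 110
```

```text
station xy [-0.1244 -0.2959] lever -0.0803 bolt 0.2644 F [-0.8  0.9  4.7] open 0.048 z 0.1584 t 19.85
```

View pics/s24.png

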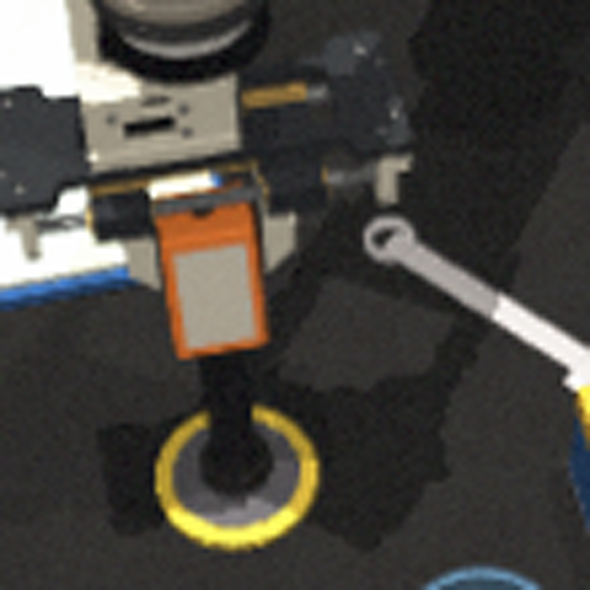

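Emit:
send_rows --motion '[[[0.004,0.0005,0,0],[0.008,0.001,0,0],[0.012,0.001,0,0],[0.014,0.0015,0,0]]]'

```text
time: 20.3
tool_pos: [0.6076, -0.1514, 0.1575]
tool_rot: [-1.576, -0.004, 0.221]
contact_force: [0.5, 0.2, 6.7]
opening: 0.0484
```

```bash
python3 look.py s25 scene 190 150 110 110;  cat > fitlamp.py <<'E'
from h import *
def fit(pts,yaw,x0):
    # pts: list of (cam, lampcoords, uv); params: foot x,y, lean (about lamp y), z fixed by lowest edge on pad
    def f(p):
        th=p[2]; rx=np.array([np.cos(th),0,np.sin(th)]);rz=np.array([-np.sin(th),0,np.cos(th)])
        z0=.008+.02*abs(np.sin(th)); c,s=np.cos(yaw+p[3]),np.sin(yaw+p[3]);Rm=np.array([[c,-s,0],[s,c,0],[0,0,1]])
        o=[]
        for n,l,uv in pts:
            w=Rm@(l[0]*rx+l[2]*rz+np.array([0,l[1],0]))+np.array([p[0],p[1],z0])
            o.append(proj(n,w)-uv)
        return np.concatenate(o)
    r=least_squares(f,[*x0,.1,0.]);print('foot',r.x[:2].round(4),'lean deg',np.degrees(r.x[2]).round(1),'dyaw',np.degrees(r.x[3]).round(1),'res',r.fun.round(1));return r.x
E
```

```text
station xy [-0.1088 -0.2961] lever -0.0647 bolt 0.2645 F [0.5 0.2 6.7] open 0.0484 z 0.1575 t 20.3
```

View pics/s25.png

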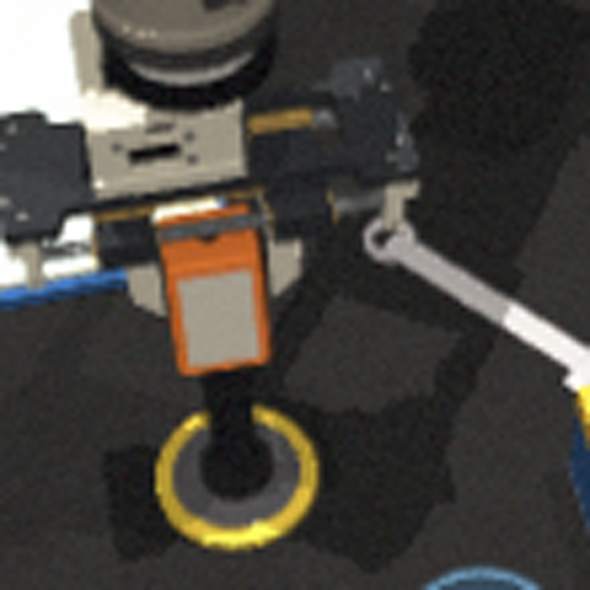

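Run:
```python
from fitlamp import *
def P(u,v,s=5.364,o=(190,150)):return np.array([o[0]+(u+.5)/s-.5,o[1]+(v+.5)/s-.5])
pts=[('scene',(.02,-.024,.105),P(183,375)),('scene',(.02,.024,.105),P(270,363)),('scene',(.02,-.024,.185),P(166,271)),('scene',(.02,.024,.185),P(264,260)),('scene',(.02,0,0),P(237,499))]
fit(pts,.22,(.6,-.15))
print(proj('scene',PAD))
```

```text
foot [ 0.6094 -0.1504] lean deg 5.1 dyaw -3.9 res [-0.7  0.4  0.5  0.6 -0.2 -0.3 -0.  -0.3  0.5 -0.5]
[234.10884343 237.74415777]
```

Emit:
send_rows --motion '[[[0.002,0.0005,0,0],[0.004,0.001,0,0],[0.006,0.001,0,0],[0.006,0.001,0,0]]]'

```text
time: 20.75
tool_pos: [0.6145, -0.15, 0.1567]
tool_rot: [-1.576, -0.005, 0.221]
contact_force: [-0.4, 0.2, 4.7]
opening: 0.0482
```

```bash
python3 look.py s26 scene 190 150 110 110
```

```text
station xy [-0.1018 -0.2961] lever -0.0577 bolt 0.2646 F [-0.4  0.2  4.7] open 0.0482 z 0.1567 t 20.75
```

View pics/s26.png

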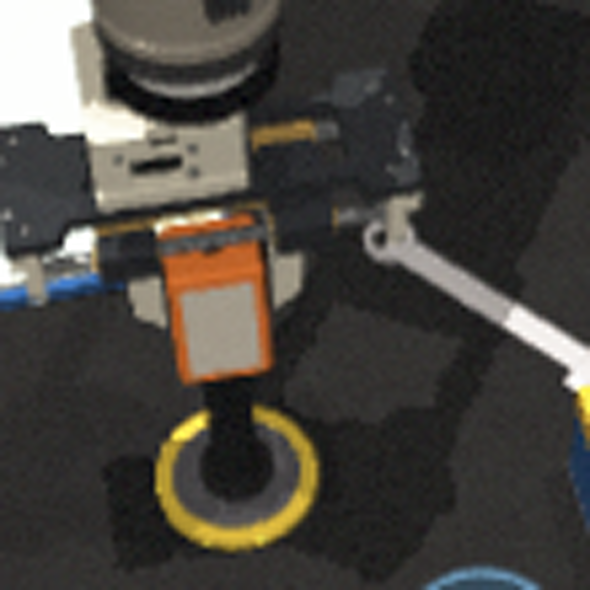

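Run:
```python
from fitlamp import *
def P(u,v,s=5.364,o=(190,150)):return np.array([o[0]+(u+.5)/s-.5,o[1]+(v+.5)/s-.5])
pts=[('scene',(.02,-.024,.105),P(186,385)),('scene',(.02,.024,.105),P(272,373)),('scene',(.02,-.024,.185),P(168,286)),('scene',(.02,.024,.185),P(266,274)),('scene',(.02,0,0),P(237,501))]
x=fit(pts,.22,(.6,-.15))
for th in np.radians([-3,0,3,6]):
    o=[]
    for X,z in((.02,0),(.02,.105),(.02,.185),(-.02,.185)):
        a=X*np.cos(th)-z*np.sin(th);b=X*np.sin(th)+z*np.cos(th)
        w=[x[0]+.976*a,x[1]+.219*a,.008+b+.02*abs(np.sin(th))];o.append(((proj('scene',w)-[190,150])*5.364).round().tolist())
    print(np.degrees(th).round(),o)
```

```text
foot [ 0.6099 -0.1501] lean deg 2.7 dyaw -3.2 res [-0.9  0.4  0.5  0.4 -0.2 -0.2  0.  -0.2  0.7 -0.4]
-3.0 [[241.0, 498.0], [231.0, 397.0], [222.0, 309.0], [209.0, 242.0]]
0.0 [[241.0, 498.0], [229.0, 389.0], [219.0, 293.0], [206.0, 230.0]]
3.0 [[241.0, 496.0], [227.0, 378.0], [215.0, 275.0], [203.0, 215.0]]
6.0 [[240.0, 494.0], [225.0, 367.0], [212.0, 258.0], [200.0, 202.0]]
```

Emit:
send_rows --motion '[[[0.002,0.0005,0,0],[0.004,0.001,0,0],[0.006,0.0012,0,0],[0.006,0.0015,0,0],[0.006,0.0015,0,0]]]'

```text
time: 21.3
tool_pos: [0.621, -0.1486, 0.1557]
tool_rot: [-1.577, -0.007, 0.221]
contact_force: [0.7, 1.0, 6.0]
opening: 0.0482
```

```bash
python3 look.py s27 scene 190 150 110 110
```

```text
station xy [-0.0951 -0.2963] lever -0.051 bolt 0.2647 F [0.7 1.  6. ] open 0.0482 z 0.1557 t 21.3
```

View pics/s27.png

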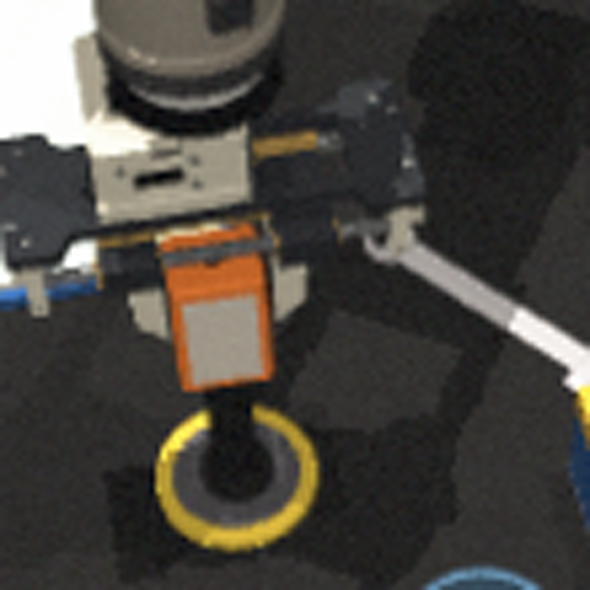

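Emit:
send_rows --motion '[[[0.001,0,0,0],[0.001,0,0,0],[0.001,0,0,0]]]' --grip_force 3

```text
time: 21.65
tool_pos: [0.6221, -0.1484, 0.1556]
tool_rot: [-1.577, -0.007, 0.221]
contact_force: [0.5, 0.3, 3.3]
opening: 0.0481
```

```bash
python3 look.py s28 scene 190 150 110 110
```

```text
station xy [-0.094  -0.2963] lever -0.0499 bolt 0.2648 F [0.5 0.3 3.3] open 0.0481 z 0.1556 t 21.65
```

View pics/s28.png

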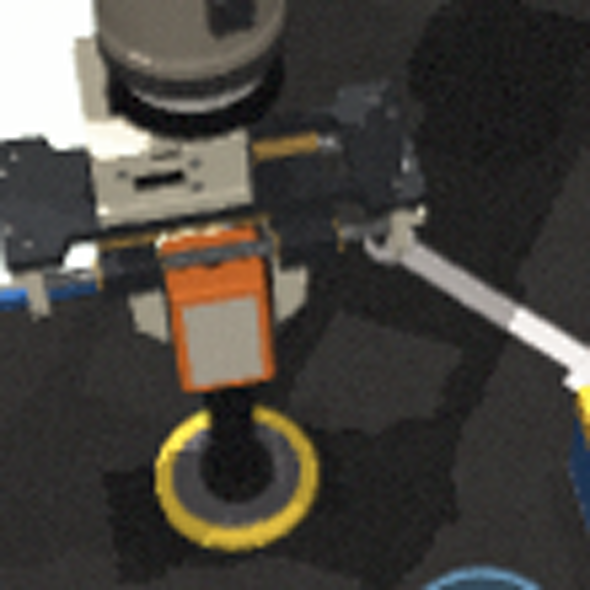

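Emit:
send_rows --motion '[[[0,0,0,0],[0,0,0,0]]]' --gripper 0.54

```text
time: 21.9
tool_pos: [0.6216, -0.1485, 0.1548]
tool_rot: [-1.576, -0.005, 0.221]
contact_force: [0.5, -0.7, -0.1]
opening: 0.0495
```

Emit:
send_rows --motion '[[[0,0,0,0],[0,0,0,0],[0,0,0,0]]]' --gripper 0.58

```text
time: 22.2
tool_pos: [0.6214, -0.1485, 0.1546]
tool_rot: [-1.576, -0.005, 0.221]
contact_force: [0.2, -0.5, 0.4]
opening: 0.0533
```

```bash
python3 look.py s29 scene 190 150 110 110
```

```text
station xy [-0.0947 -0.2962] lever -0.0506 bolt 0.2647 F [ 0.2 -0.5  0.4] open 0.0533 z 0.1546 t 22.2
```

View pics/s29.png

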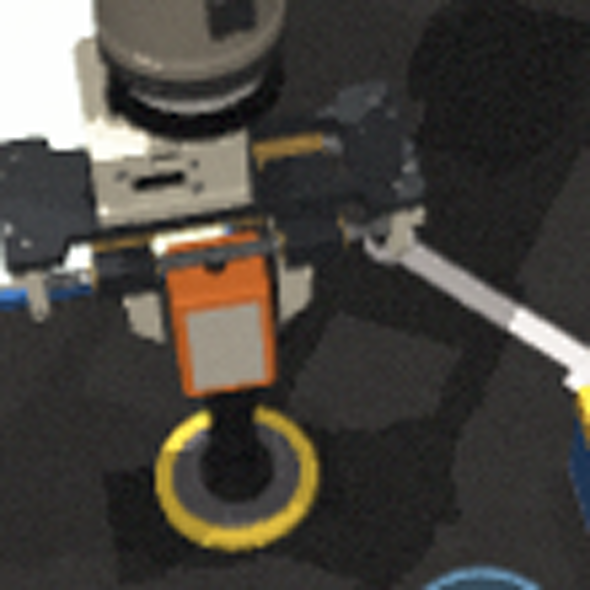

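It stands free and upright. I'll open the gripper wider and then rise.

Emit:
send_rows --motion '[[[0,0,0,0],[0,0,0,0],[0,0,0,0],[0,0,0,0]]]' --gripper 0.85

```text
time: 22.65
tool_pos: [0.6215, -0.1485, 0.1547]
tool_rot: [-1.576, -0.005, 0.221]
contact_force: [-0.2, 0.2, 0.7]
opening: 0.0769
```

Emit:
send_rows --motion '[[[0,-0.005,0,0],[0,-0.015,0,0],[0,-0.03,0,0],[0,-0.05,0,0],[0,-0.075,0,0],[0,-0.1,0,0],[0,-0.12,0,0],[0,-0.12,0,0]]]'

```text
time: 23.45
tool_pos: [0.6221, -0.1484, 0.2791]
tool_rot: [-1.58, -0.011, 0.221]
contact_force: [0.3, -0.1, 0.3]
opening: 0.0778
```

Emit:
send_rows --motion '[[[-0.02,-0.01,0,0],[-0.05,-0.02,0,0],[-0.09,-0.02,0,0],[-0.13,-0.02,0,0],[-0.17,-0.02,0,0],[-0.19,-0.02,0,0],[-0.2,-0.02,0,0],[-0.2,-0.02,0,0]]]'

```text
time: 24.25
tool_pos: [0.4261, -0.1923, 0.2968]
tool_rot: [-1.58, -0.011, 0.22]
contact_force: [0.9, 0.6, -0.7]
opening: 0.0781
```

```bash
python3 look.py s30 scene 190 150 140 110; python3 look.py t30 top 120 90 200 150
```

```text
station xy [-0.2949 -0.2962] lever -0.2508 bolt 0.2646 F [ 0.9  0.6 -0.7] open 0.0781 z 0.2968 t 24.25
station xy [-0.294  -0.2963] lever -0.2499 bolt 0.2648 F [ 0.5  0.2 -0.3] open 0.0781 z 0.2968 t 24.3
```

View pics/s30.png

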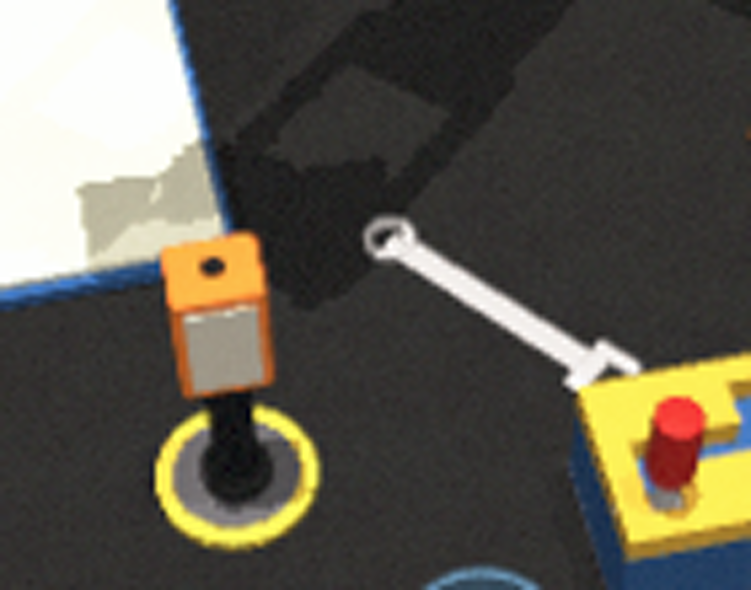

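View pics/t30.png

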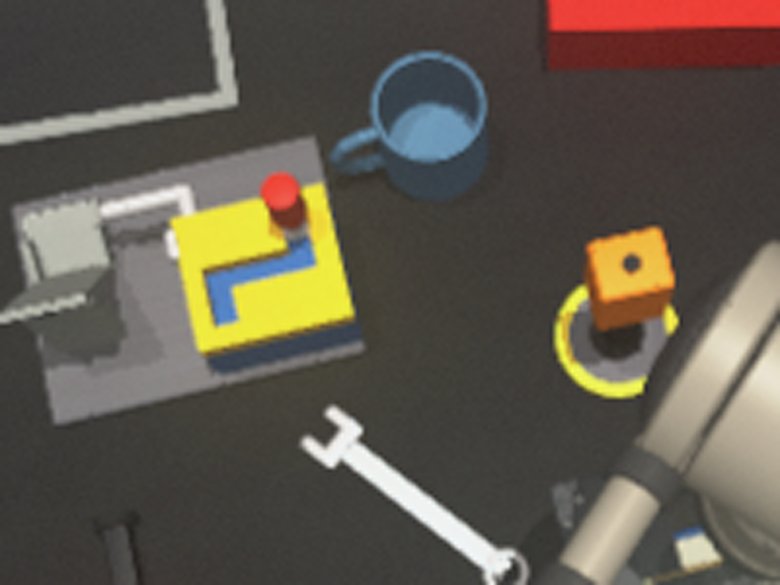

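Run:
```python
from h import *
from cell import read_camera
print(ray_z('scene',[190+212/5.364,150+266/5.364],.193),ray_z('top',[120+632.5/3.9-.4,90+263.5/3.9-.4],.193),PAD)
print('knob top',ray_z('top',[120+281/3.9-.4,90+193/3.9-.4],.161),'expected end',W(Q[3]+.025,Q[4]-.03,.161))
c=read_camera('scene')['frame'];cv2.imwrite('pics/sf.png',c[:,:,::-1])
a=cv2.imread('pics/s30.png')
```

```text
[ 0.61302652 -0.15011615  0.193     ] [ 0.61179213 -0.14792503  0.193     ] [ 0.6117 -0.149   0.008 ]
knob top [0.67199313 0.07465445 0.161     ] expected end [0.67474387 0.07324462 0.161     ]
```

Emit:
send_rows --motion '[[[0,0,0,0],[0,0,0,0],[0,0,0,0],[0,0,0,0],[0,0,0,0],[0,0,0,0],[0,0,0,0],[0,0,0,0]]]'

```text
time: 25.2
tool_pos: [0.4275, -0.1921, 0.2966]
tool_rot: [-1.58, -0.011, 0.222]
contact_force: [-1.0, 0.4, 0.3]
opening: 0.0782
```

```bash
python3 look.py s31 scene 190 150 140 110; python3 -c "
import cv2;a=cv2.imread('pics/s30.png').astype(int);b=cv2.imread('pics/s31.png').astype(int)
d=abs(a-b)[220:520,150:320];print(d.mean(),d.max())"
```

```text
station xy [-0.2934 -0.2963] lever -0.2493 bolt 0.2648 F [-1.   0.4  0.3] open 0.0782 z 0.2966 t 25.2
4.681104575163399 169
```

View pics/sf.png

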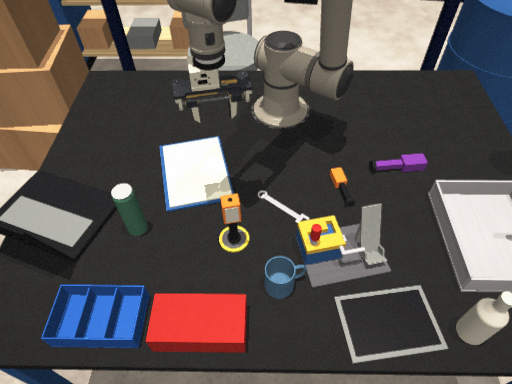

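Run:
```python
from h import *
from cell import read_camera
im=read_camera('top')['frame'][:,:,::-1][115:205,105:225];cv2.imwrite('pics/tk.png',cv2.resize(im,None,fx=6.5,fy=6.5,interpolation=cv2.INTER_CUBIC))
im=read_camera('scene')['frame'][:,:,::-1][185:290,285:400];cv2.imwrite('pics/sk.png',cv2.resize(im,None,fx=5.7,fy=5.7,interpolation=cv2.INTER_CUBIC))
for l in(.044,.047,.050):
    w=W(Q[3]+l-.025,Q[4]-.03,.161);print(l,((proj('top',w)-[105,115])*6.5).round(),((proj('scene',w)-[285,185])*5.7).round())
```

```text
0.044 [570. 164.] [175. 228.]
0.047 [569. 157.] [177. 234.]
0.05 [567. 150.] [179. 239.]
```

View pics/tk.png

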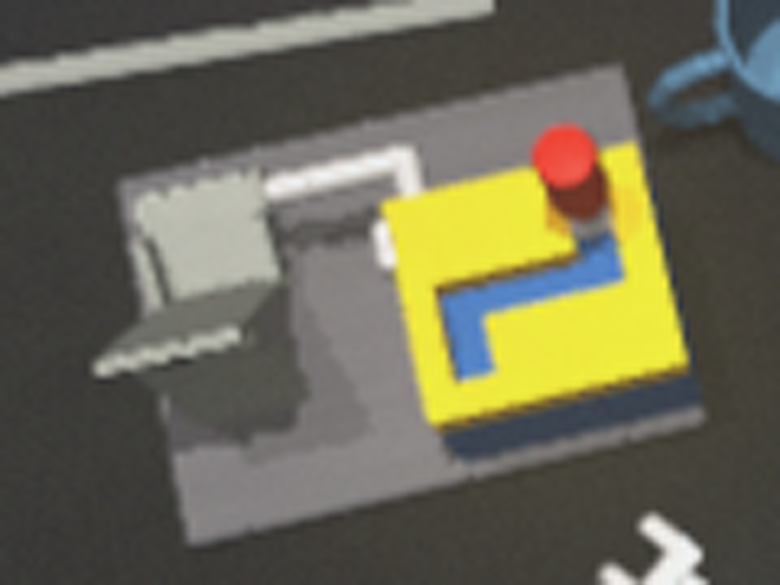

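View pics/sk.png

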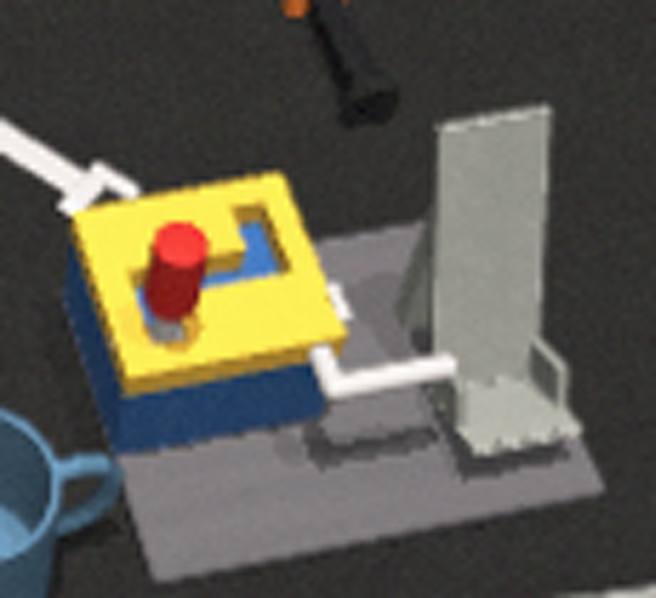

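View pics/s31.png

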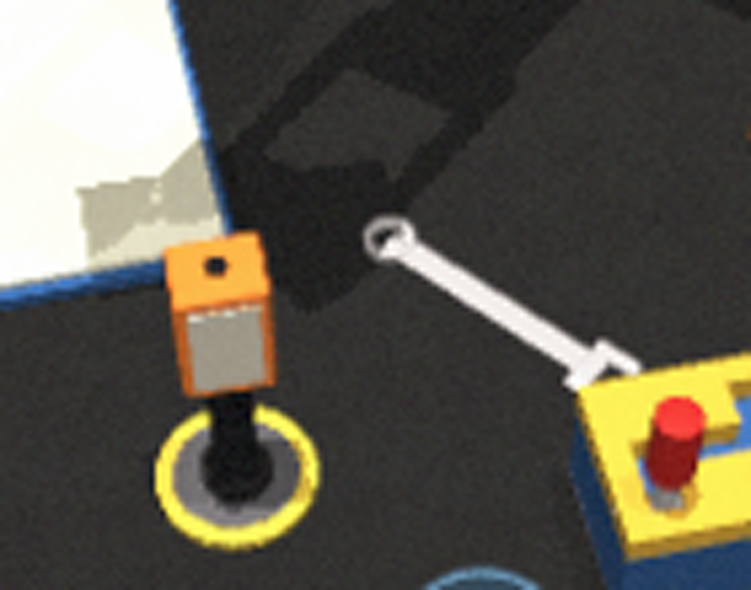

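The lamp's top hole shifted by about 0.7 px between the two pictures. I'll check whether it is still rocking.

```bash
cat > track.py <<'E'
from h import *
from cell import read_camera,sensors
for i in range(8):
    f=read_camera('scene')['frame'][180:230,215:250].astype(int)
    m=((f[...,0]-f[...,2])>70)&(f[...,0]>120)&(f[...,1]<f[...,0]*.75); yy,xx=np.nonzero(m)
    print(round(sensors.observe()['time'],2),m.sum(),(215+xx.mean()).round(2),(180+yy.mean()).round(2))
E
python3 track.py
```

```text
25.4 303 229.96 204.67
25.45 308 230.22 204.61
25.5 310 230.01 204.68
25.55 307 230.26 204.65
25.6 302 230.03 204.65
25.65 304 230.24 204.68
25.7 302 229.98 204.67
25.75 308 230.13 204.72
```

Emit:
send_rows --motion '[[[0,0,0,0],[0,0,0,0],[0,0,0,0],[0,0,0,0],[0,0,0,0],[0,0,0,0],[0,0,0,0],[0,0,0,0]]]'

```text
time: 26.55
tool_pos: [0.4275, -0.1921, 0.2966]
tool_rot: [-1.58, -0.011, 0.222]
contact_force: [-0.0, 0.2, 0.6]
opening: 0.0776
```

```bash
python3 track.py
```

```text
26.6 305 230.03 204.63
26.65 309 230.09 204.65
26.7 311 230.17 204.56
26.75 310 230.15 204.57
26.8 308 230.12 204.67
26.85 306 230.1 204.64
26.9 313 230.26 204.58
26.95 307 230.1 204.64
```

Emit:
send_rows --motion '[[[0,0,0,0],[0,0,0,0],[0,0,0,0],[0,0,0,0],[0,0,0,0],[0,0,0,0],[0,0,0,0],[0,0,0,0]]]'

```text
time: 27.75
tool_pos: [0.4275, -0.1921, 0.2966]
tool_rot: [-1.58, -0.011, 0.222]
contact_force: [0.6, -0.5, 1.1]
opening: 0.0781
```

```bash
python3 track.py; python3 -c "
from cell import hand_in
print(hand_in())"
```

```text
27.8 303 230.11 204.59
27.85 316 230.16 204.63
27.9 309 230.13 204.61
27.95 309 230.13 204.5
28.0 305 230.12 204.61
28.05 309 230.09 204.59
28.1 304 230.07 204.68
28.15 308 230.11 204.73
the job is handed in; nothing more can be done
None
```

The lamp now stands upright in the middle of the yellow-rimmed pad, and the lever is at the far end of the open slot. I handed the job in at about 28 s of robot time.

I moved the lever along the Z route to the end stop, where the gripper read about 0.050 and the stop pushed back with about 14 N. The tool cannot tilt, so the lamp kept its 25° lean when I lifted it out. I set the edge of its foot on the pad and used a light grip to rotate it upright between the fingers. Then I let go in small steps and backed away.

**Last checks**
- **Lamp:** its top sits within about 2 mm of being directly over the pad's centre in both cameras, and the whole foot is on the pad. It rocked very slightly after I let go, then showed no visible movement for the last second or so before I handed in.
- **Lever:** the two cameras disagree by a few millimetres. The top view puts it about 2.5 mm short of the end and the scene view slightly past it; on average it is at about 0.0495.
- **Bystanders:** the mug, wrench, spray can and look-alikes appear where they were.

**Disagreement:** the fingers looked about 25–35 mm shorter in the pictures than the stated tool size. The grips held anyway.

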